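Put a filter cube away in its spring-lid case

TASK

Put the fluorescence filter cube that stands on the worktop back into its case so that no dust gets at it: press the thumb latch so that the sprung lid pops open, set the cube gently into the empty nest with its flange towards the hinge, fully home, then push the lid down until the latch snaps over it and it stays shut by itself. It is a light latch and delicate optics: feel your way, do not force the latch, the lid or the cube, and leave the other things on the bench where they are.

Things in the scene. Friction and masses are not known exactly. Their poses are not given: they have to be found in the camera images.
- cube_case: Grey case, 64 mm deep (x), 118 wide (y), 53 high, fast on a rubber base 4 to 16 mm thick (it differs). Origin: centre of the case's underside (top of the base); heights count from here. x points from latch (front) to hinge (back), y left. Deck 30 mm up with two nests: right (y -31 mm) holds another cube, left (y +31) is empty. Over 22 N on case, lid or latch, by hand or cube, is forcing it.
- nest (a point): Centre of the empty nest's floor, at (-1, 31, 12) mm in the case's frame, where the cube's origin belongs; axes as the case's. 18 mm deep: a seated cube stands 16 mm proud of the deck. Keyed: a pocket for the body and, on the hinge side, a narrower bay for the flange, 1.5 mm clear all round, mouth bevelled 2 mm. The cube fits one way: its +y along the case's +x. The other cube is 28 mm away.
- filter_cube: Loose black filter cube, about 70 g, upright on the worktop: body 34 mm (x) by 35 (y) by 34 tall; a flange 28 mm wide stands 4 mm out of its +y side, 5 to 29 mm up. Origin: centre of the underside of body and flange together (body y -19 to +16 mm, flange to +19). Grip across x (34 mm, flat sides), on its upper 14 mm, so that fingers stay above the case's deck when it is seated.
- lid (a joint): Lid angle, rad: 0 shut, 1.75 fully open (leans back a little). A spring drives it open (0.09 N m shut, less when open); only the latch holds it shut (reads under 0.02). Hinge along the case's y. Pushed shut it meets the latch's hook in the last 0.12 rad, takes 8 to 14 N near its front edge to pass it, snaps under less than 1 mm before its hard stop, and springs up if not pushed that far.
- lid_hinge (a point): Middle of the lid's hinge axis, at the back of the case, 33 mm behind its centre and 31 mm above its origin. The point stays put; its axes turn with the lid.
- lid_edge (a point): Point on the outside of the lid, mid-width, 6 mm behind its front edge: the place to push. Moves with the lid; shut, it lies 59 mm in front of the hinge and 22 mm above it (53 mm up), axes as the case's. The lid is a shell 118 mm wide, 22 mm high, reaching 65 mm from the hinge.
- latch (a joint): Thumb latch angle, rad: 0 at rest, 0.3 pressed to its stop. A metal rocker on a pin along the case's y; pressing its pad down draws its hook forward off a roller on the lid, which comes free at 0.1 to 0.2; a spring returns it. At the middle of the pad it starts to give at 3 N and frees the lid at 4 to 9 N (with rubbing), a little before its stop.
- latch_pad (a point): Middle of the top of the latch's thumb pad: a ridged metal plate 36 mm wide (y), free part 22 mm deep (x), in front of the case, at (-56, 0, 32) mm in its frame. The pin is 18 mm behind this point. Axes as the case's at rest. Here 2 to 4 mm down frees the lid, 5 mm is the stop.
- eyepiece: Spare eyepiece: black round body 50 mm across, 56 mm tall, standing upright. Bystander. Origin: centre of its underside.
- oil_bottle: Small brown dropper bottle, 25 mm across, 66 mm tall, standing upright. Bystander. Origin: centre of its underside.
- dust_cap: Flat black round cap, 34 mm across, 12 mm high, lying on the worktop. Bystander. Origin: centre of its underside.
- hex_keys: Folding hex key set, 27 x 85 x 18 mm, lying on the worktop. Bystander. Origin: centre of its underside.
- usb_stick: USB stick, 18 x 53 x 9 mm, lying on the worktop. Bystander. Origin: centre of its underside.
Not all that is in view belongs to the job. There is more than one size of the filter_cube; the one meant has the size given above.

How it is judged:
On the way, in this order (a step that is already met when the one before it is completed fails the run):
1. the lid has popped open, with the cube still on the worktop (value of joint lid above 1.5 rad and height (world z) of filter_cube below 0.01 m), for 0.1 s.
2. the cube is fully home in the empty nest, flange towards the hinge, let go, with the lid open (horizontal distance between filter_cube and nest below 0.004 m and z of filter_cube in the frame of nest between -0.003 and 0.0025 m and angle between the y axis of filter_cube and the x axis of cube_case, either way round below 0.14 rad and angle between filter_cube's own z axis and vertical below 0.08 rad and value of joint lid above 1.2 rad and contact force between the fingers and filter_cube below 0.1 N), for 0.2 s.
At the end, for the whole second after the job is handed in: The lid is shut and held by the latch (lid below 0.03 rad, latch sprung back below 0.08 rad) and the cube lies at rest, fully home in the empty nest: within 4 mm of its centre, within 2.5 mm of its floor, square to it within 0.14 rad and upright (horizontal distance between filter_cube and nest below 0.004 m and z of filter_cube in the frame of nest between -0.003 and 0.0025 m and angle between the y axis of filter_cube and the x axis of cube_case, either way round below 0.14 rad and angle between filter_cube's own z axis and vertical below 0.08 rad and value of joint lid below 0.03 rad and value of joint latch below 0.08 rad and linear speed of filter_cube below 0.02 m/s); the robot touches nothing.
It fails at once if the case, its lid or its latch is forced: more than 22 N on them (contact force between any of the fingers, the arm and cube_case above 22 N).
It fails at once if the cube is rammed into the case with more than 22 N (contact force between filter_cube and cube_case above 22 N).
It fails at once if one of the other things on the bench is knocked away (more than 30 mm) (distance of any of eyepiece, oil_bottle, dust_cap, hex_keys, usb_stick from where it was at the start of the episode above 0.03 m).
It also fails if it takes over 72 s, if anything falls off the work surface, if the arm or the gripper's body presses on something with over 40 N, if the wrist force passes 120 N, or if a joint passes its speed limit or range.

ROBOT

A 7-joint arm with a two-finger parallel gripper is mounted at the origin on a cart in front of the work surface, level with it; the furniture and walls round the work are solid. World frame = base frame: x ahead of the robot, y to its left, z up, the work surface at z = 0. Lengths are in m, angles in rad, forces in N, time in s.
With the tool pointing down it reaches from about 0.375 to 0.925 m from the base axis. Payload 3.1 kg.
Tool frame: the origin (TCP) lies midway between the tips of the shut fingers; the grasp point (between the pads) lies 19 mm behind it; z points along the fingers, y is the line along which they close (so a half turn about z gives the same grasp; the last joint's range is limited). The gripper opens to 85 mm and grips with 20 to 120 N. Pads are 22 mm wide; open, the fingers measure 114 mm over their backs; the gripper's body (76 mm by 85 mm) begins 54 mm behind the grasp point. The pads swing forward as they close: fully open they stand 13 mm farther back than shut.
Start: joints at [-1.202, 0.383, 0.044, 1.598, -0.018, 1.161, -0.05], TCP at [0.292, 0.58, 0.21] pointing down, gripper open.
Joint ranges: [-2.61, 2.61], [-0.41, 2.15], [-1.48, 1.57], [0, 2.5], [-1.57, 4.71], [0.05, 1.97], [-2.85, 2.85]. Speed limits (rad/s): [2.79, 2.79, 3.14, 3.14, 3.14, 3.14, 3.14].

INTERFACE

Orientations are given as a unit quaternion [w, x, y, z].
In Python, from bench import env gives the robot as it stands.
- The arm moves only by the tool move_arm, never from a script. Its argument "series" is a list of rows, each a list of 7 numbers: the shift along the tool's x, y, z scaled (see below), then the turn, a rotation vector about the tool's x, y, z scaled (see below), then the opening, from -1 (shut) to 1 (fully open). In form: [[tx, ty, tz, wx, wy, wz, jaw], ...]. A call has 1 to 12 rows; each row shifts and turns the commanded pose from where the row before left it, along the tool's axes as they then stand; what a row does not reach is not made up. The controller multiplies each number of a shift by 2.5 cm and each number of a turn by 10 degrees. A row lasts 1/8 s, in which the tool goes at most 62.5 mm and 10.7 degrees, less where a joint would pass 70% of its speed; a pose out of reach is approached as far as the arm can. A call with a number of a shift or a turn outside -1 to 1 is refused whole. A call with a gripper value outside its range is refused whole. The fingers move at their own pace and stop on an object; "squeeze" is the grip in N (left out, the last holds). Time passes only in rows, so rows that do not move let the fingers close. It gives the time, the measured TCP pose, the force, the opening and the grip force at its end, in the units of the state.
- env.get_state(): the state, without advancing time (a new reading comes with each control period).
- env.get_image(name): name is "scene" or "top" or "wrist"; returns the picture (420x560x3 uint8, blue, green, red); there is no depth.
- env.calibration(name): a dict with "fx", "fy", "cx", "cy" (pixels), "cam_to_world" (4x4, takes a point from camera to world coordinates). Camera axes: x right, y up, looking along -z (the intrinsics and any distortion apply to the point x, -y, -z); pixel columns grow to the right and rows downward; lengths in m; the calibration is good to about 2 mm. A picture is of the moment at which its call begins: read the wrist's pose just before it. calibration takes no time and is no camera call; for the wrist camera it gives the pose at the moment of the call.
- env.hand_in(): hands the job in; it is judged then, once.
The state is a dict: "clock": time; "q": joint angles; "joint_velocities": joint speeds; "tau": joint torques, N m; "eef_pos": TCP position; "ee_rot": TCP orientation; "contact_force": force on the tool from outside, world axes, zero at the start; "ft_torque": the same for the moment, N m; "grip_width": opening from 0.0 (shut) to 1.0 (fully open); "gripper_force": force on a finger pad.
Only numpy, scipy, OpenCV 4.12 (cv2) and the standard library are available. Lean on these libraries where they do the work, as an engineer would, in place of code of your own. Each camera call takes 0.05 s, during which the arm holds its last target. There are 200 camera calls.

## Working session

There is one attempt and no reset: what is moved stays moved. The work goes in short steps, Python scripts to look and compute and a tool call to move; the robot and the scene stay as the last step left them, time stands still between calls to the robot, and variables do not carry over. Pictures are saved under pics/ and viewed, at most 10 in all, crops included, and the job is handed in when it is done.

Besides the shell and the picture viewer there is one more tool, called in YAML: its name, and indented under it one key for each argument. move_arm: Moves the arm, as the interface text tells. Its arguments: {"type":"object","properties":{"series":{"type":"array","items":{"type":"array","items":{"type":"number"}}},"squeeze":{"type":"number"}},"required":["series"]}

```bash
ls; mkdir -p pics; python3 - <<'E'
from bench import env
import cv2,numpy as np
s=env.get_state()
print({k:np.round(v,3).tolist() for k,v in s.items()})
for n in ("scene","top"):
    cv2.imwrite(f"pics/{n}0.png",env.get_image(n)); c=env.calibration(n); print(n,{k:np.round(v,4).tolist() for k,v in c.items()})
E
```

```text
pics
{'clock': 0.0, 'q': [-1.202, 0.384, 0.044, 1.6, -0.018, 1.161, -0.05], 'joint_velocities': [0.001, -0.0, -0.001, 0.0, 0.001, -0.0, 0.001], 'tau': [-0.0, -43.346, 1.024, -24.952, 0.011, 0.011, -0.0], 'eef_pos': [0.292, 0.58, 0.209], 'ee_rot': [-0.0, 0.231, 0.973, -0.001], 'contact_force': [-0.026, -0.582, 0.034], 'ft_torque': [-0.029, -0.005, -0.035], 'gripper_force': 0.0, 'grip_width': 0.995}
scene {'fx': 491.8765, 'fy': 491.8765, 'cx': 284.4981, 'cy': 209.5159, 'cam_to_world': [[0.6344, 0.4383, -0.6368, -0.2864], [-0.773, 0.3603, -0.5221, -0.6481], [0.0006, 0.8234, 0.5674, 0.8258], [0.0, 0.0, 0.0, 1.0]]}
top {'fx': 467.8431, 'fy': 467.8431, 'cx': 281.0762, 'cy': 206.6869, 'cam_to_world': [[0.0003, 0.9979, -0.0641, 0.4627], [-1.0, -0.0001, -0.0052, -0.0026], [-0.0052, 0.0641, 0.9979, 1.2514], [0.0, 0.0, 0.0, 1.0]]}
```

View pics/scene0.png

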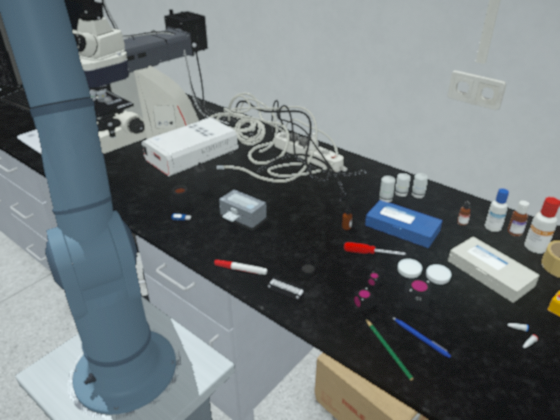

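View pics/top0.png

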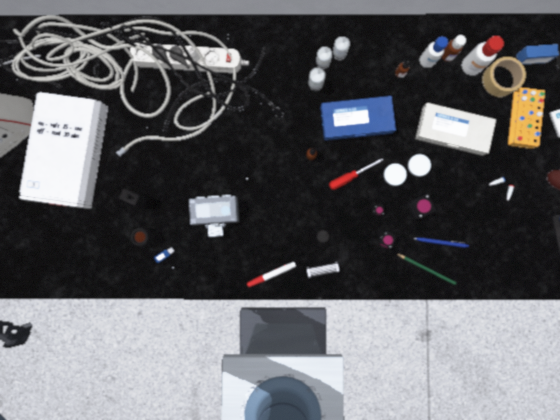

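The scene shows the grey case at (243,208) and a USB stick at (181,217). In the top view the case is at (214,210) with its latch toward the robot, and a dark square sits at (130,197). The round things are at (139,237), (311,154) and (322,237). I'll crop and brighten this area to look for dark cubes.

```bash
python3 - <<'E'
import cv2,numpy as np
a=cv2.imread("pics/top0.png"); g=lambda c:(255*(c/255.)**0.4).astype(np.uint8)
c=a[130:300,90:350]; cv2.imwrite("pics/topc.png",g(cv2.resize(c,None,fx=3,fy=3,interpolation=cv2.INTER_CUBIC)))
E
```

```text
(no output)
```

View pics/topc.png

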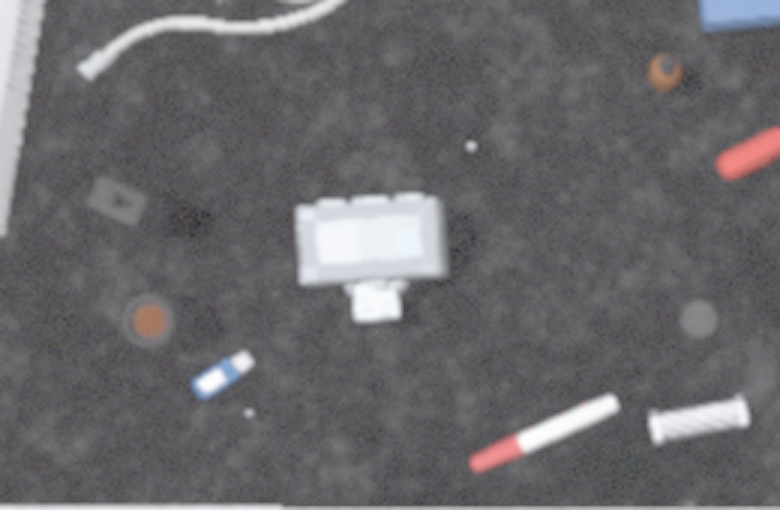

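```bash
cat > h.py <<'E'
from bench import env
import cv2,numpy as np
from scipy.spatial.transform import Rotation as R
def ray(c,uv):
    d=np.array([(uv[0]-c["cx"])/c["fx"],-(uv[1]-c["cy"])/c["fy"],-1.]);T=np.array(c["cam_to_world"]);return T[:3,3],T[:3,:3]@d
def p2w(c,uv,z):
    o,d=ray(c,uv);return o+d*(z-o[2])/d[2]
def w2p(c,p):
    T=np.array(c["cam_to_world"]);q=(np.atleast_2d(p)-T[:3,3])@T[:3,:3]
    return np.c_[c["cx"]+c["fx"]*q[:,0]/-q[:,2],c["cy"]+c["fy"]*q[:,1]/q[:,2]]
def tool():
    s=env.get_state();w=s["ee_rot"];return np.array(s["eef_pos"]),R.from_quat([w[1],w[2],w[3],w[0]])
E
python3 - <<'E'
from h import *
c=env.calibration("top")
for n,uv,z in [("cube",(90+118/3,130+198/3),.034),("eyep",(90+149/3,130+320/3),.056),("usb",(90+222/3,130+375/3),.005),("caseC",(90+370/3,130+240/3),.06),("pad",(90+377/3,130+303/3),.04),("bottle",(311,154),.066),("cap",(322,237),.012),("hex",(323,270),.018),("edge",(281,298),0),
 ]: print(n,p2w(c,uv,z).round(3))
w=env.calibration("wrist");p,r=tool();T=np.array(w["cam_to_world"])
print({k:w[k] for k in("fx","fy","cx","cy")}); print("tool axes",r.as_matrix().round(3).tolist()); print("cam in tool",(r.inv().apply(T[:3,3]-p)).round(4),(r.as_matrix().T@T[:3,:3]).round(3).tolist(), {k:w[k] for k in w if k not in("fx","fy","cx","cy","cam_to_world")})
E
```

```text
cube [0.569 0.401 0.034]
eyep [0.463 0.365 0.056]
usb [0.414 0.315 0.005]
caseC [0.531 0.177 0.06 ]
pad [0.477 0.173 0.04 ]
bottle [ 0.674 -0.073  0.066]
cap [ 0.462 -0.104  0.012]
hex [ 0.376 -0.106  0.018]
edge [0.301 0.004 0.   ]
{'fx': 299.76256277408794, 'fy': 299.76256277408794, 'cx': 273.17256604785143, 'cy': 207.71654977151823}
tool axes [[-0.893, 0.45, -0.001], [0.45, 0.893, -0.002], [-0.0, -0.002, -1.0]]
cam in tool [ 0.0768 -0.001  -0.1626] [[-0.0, 0.954, 0.299], [1.0, -0.0, 0.001], [0.001, 0.299, -0.954]] {}
```

Candidates for the cube in the top view:
- The dark square at (130,197), standing free. I choose this one; a close look will check its size.
- The cube inside the case at about (230,210), which is excluded.
- The round dark things at (139,237) (eyepiece) and (322,237) (cap), which are excluded.

I'll move the wrist camera over to measure it.

move_arm:
  series:
    - [0,0,0,0,0,-0.89,-1]
    - [0,0,0,0,0,-0.89,-1]
    - [0,0,0,0,0,-0.89,-1]
    - [-0.93,-1,-0.18,0,0,0,-1]
    - [-0.93,-1,-0.18,0,0,0,-1]
    - [-0.93,-1,-0.18,0,0,0,-1]
    - [-0.93,-1,-0.18,0,0,0,-1]
    - [-0.93,-1,-0.18,0,0,0,-1]
    - [-0.93,-1,-0.18,0,0,0,-1]
    - [-0.93,-1,-0.18,0,0,0,-1]
    - [-0.93,-1,-0.18,0,0,0,-1]
    - [-0.93,-1,-0.18,0,0,0,-1]
  squeeze: 20

```text
clock: 1.6
eef_pos: [0.5018, 0.3541, 0.2503]
ee_rot: [-0.001, 0.0, 1.0, -0.0]
contact_force: [0.5, -0.1, -0.1]
grip_width: 0.003
gripper_force: 0.0
```

```bash
python3 - <<'E'
from h import *
import json
p,r=tool();c=env.calibration("wrist");a=env.get_image("wrist");print(p.round(4),r.as_matrix().round(3).tolist())
cv2.imwrite("pics/w1.png",a);json.dump({k:np.array(v).tolist() for k,v in c.items()},open("w1.json","w"))
cv2.imwrite("pics/w1g.png",cv2.resize((255*(a/255.)**0.45).astype(np.uint8),(800,600),interpolation=cv2.INTER_CUBIC))
E
```

```text
[0.5018 0.3541 0.2503] [[-1.0, 0.001, -0.001], [0.001, 1.0, -0.001], [0.001, -0.001, -1.0]]
```

View pics/w1g.png

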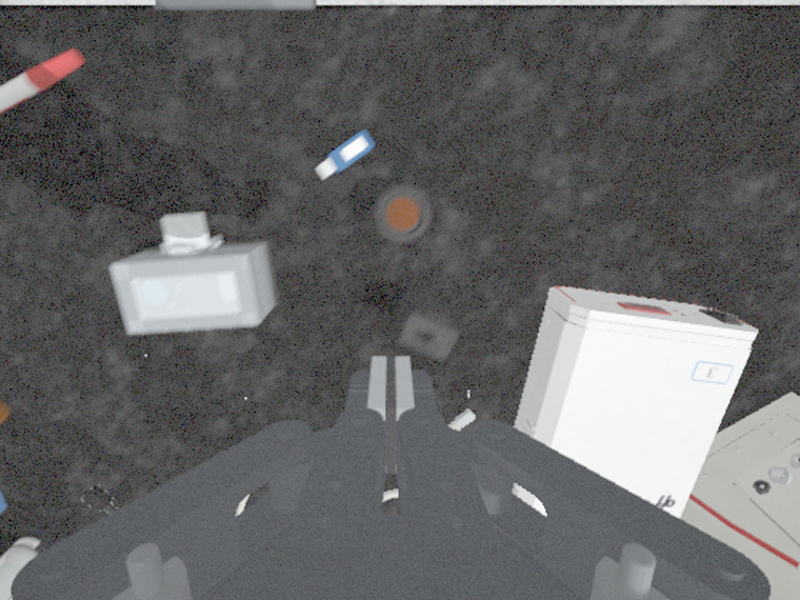

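The wrist view shows the free dark block at (430,335) of 800x600, the eyepiece at (403,214), the USB stick at (345,155) and the case at (195,290). Next I'll take a close view of the block.

move_arm:
  series:
    - [-0.85,0.45,0.9,0,0,0,-1]
    - [-0.85,0.45,0.9,0,0,0,-1]
    - [-0.85,0.45,0.9,0,0,0,-1]
    - [-0.85,0.45,0.9,0,0,0,-1]
    - [0,0,0,0,0,0,-1]

```text
clock: 2.28
eef_pos: [0.5853, 0.3993, 0.1567]
ee_rot: [-0.003, 0.0, 1.0, -0.002]
contact_force: [-1.2, -0.7, -0.4]
grip_width: -0.001
gripper_force: 0.0
```

```bash
cat >> h.py <<'E'
import json
def snap(n):
    c=env.calibration("wrist");a=env.get_image("wrist");cv2.imwrite(f"pics/{n}.png",a)
    json.dump({k:np.array(v).tolist() for k,v in c.items()},open(n+".json","w"));return c,a
def crop(a,n,x0,y0,w,h,s,g=.45):
    cv2.imwrite(f"pics/{n}.png",cv2.resize((255*(a[y0:y0+h,x0:x0+w]/255.)**g).astype(np.uint8),None,fx=s,fy=s,interpolation=cv2.INTER_CUBIC))
E
python3 - <<'E'
from h import *
p,r=tool();print(p.round(4))
c,a=snap("w2");u=w2p(c,[.569,.401,.034])[0].astype(int);x,y=u-[80,60];x=max(x,0);y=max(y,0);print(x,y)
crop(a,"w2c",x,y,160,120,5)
E
```

```text
[0.5853 0.3993 0.1567]
196 120
```

View pics/w2c.png

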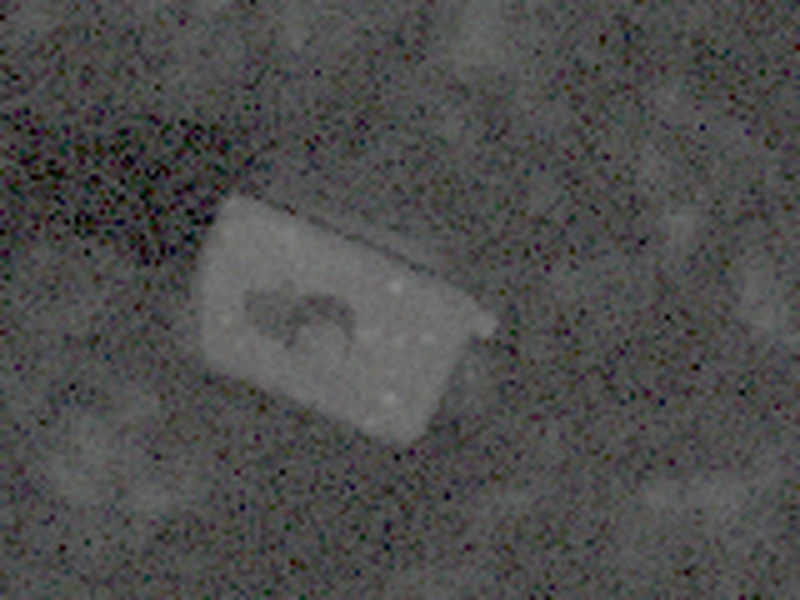

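Crop: the block's bright top has corners near (235,195), (495,320), (410,445) and (205,365), which looks oblong rather than square. I'll average frames and compare all three views before choosing.

```bash
python3 - <<'E'
from h import *
avg=lambda n,k=8:np.mean([env.get_image(n).astype(np.float32) for _ in range(k)],0)
c=env.calibration("wrist");W=avg("wrist");S=avg("scene",6);T=avg("top",6)
np.savez("avg.npz",W=W,S=S,T=T);json.dump({k:np.array(v).tolist() for k,v in c.items()},open("w2.json","w"))
def en(a,x,y,w,h,W_,H_,mx):
    return cv2.resize((255*np.clip(a[y:y+h,x:x+w]/mx,0,1)**.6).astype(np.uint8),(W_,H_),interpolation=cv2.INTER_CUBIC)
us=w2p(env.calibration("scene"),[.55,.38,.02])[0];print(us)
m=np.vstack([np.hstack([en(T,95,160,100,75,400,300,70),en(S,int(us[0])-50,int(us[1])-38,100,75,400,300,70)]),
 np.hstack([en(W,206,140,110,82,400,300,50),en(W,100,0,460,345,400,300,90)])])
cv2.imwrite("pics/mos.png",m)
E
```

```text
[199.22156372 185.84565433]
```

View pics/mos.png

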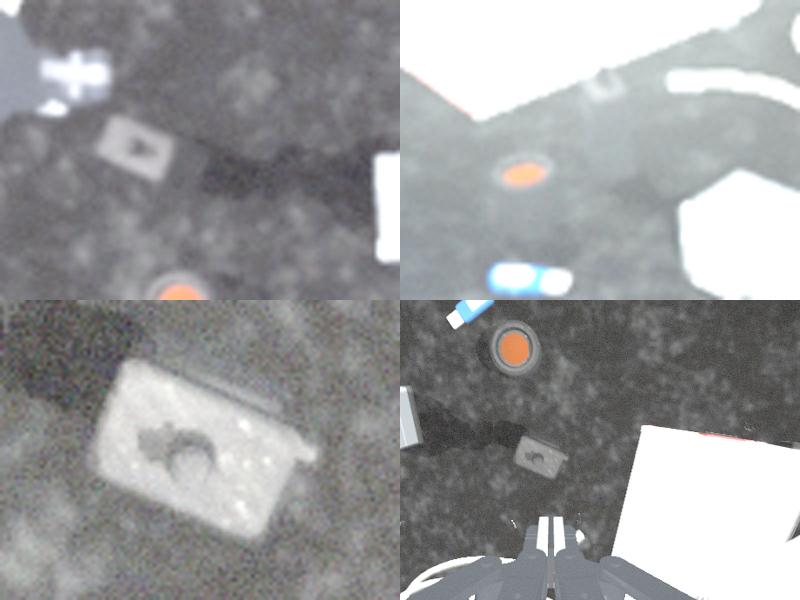

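The block's top measures about 46 x 29 mm, while the eyepiece checks out at 50 mm, so this may be a wrong-size decoy. I'll look at the whole averaged top view for another dark cube.

```bash
python3 - <<'E'
from h import *
T=np.load("avg.npz")["T"][:310]
m=(255*np.clip(T/80,0,1)**.6).astype(np.uint8)
cv2.imwrite("pics/tall.png",cv2.resize(m,(800,443),interpolation=cv2.INTER_CUBIC))
E
```

```text
(no output)
```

View pics/tall.png

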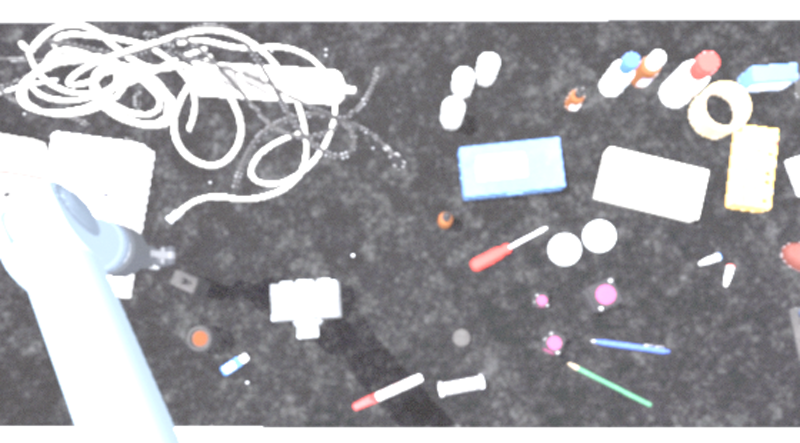

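The averaged top view shows pink-windowed black cubes on the right in three sizes: (541,300) small, (605,294) large and (554,343) medium, all in the 800-wide picture. These are the real filter-cube candidates. The block at (183,282) isn't one of them. By size the medium one fits, and I'll check it close up. I'll measure the case on the way.

move_arm:
  series:
    - [0,-1,-0.2,0,0,0,-1]
    - [0,-1,-0.2,0,0,0,-1]
    - [0,-1,-0.2,0,0,0,-1]
    - [0,-1,-0.2,0,0,0,-1]
    - [0,-1,-0.2,0,0,0,-1]
    - [0,-1,-0.2,0,0,0,-1]
    - [0,-1,-0.2,0,0,0,-1]
    - [0,-1,-0.2,0,0,0,-1]
    - [0,-1,-0.2,0,0,0,-1]
    - [0,0,0,0,0,0,-1]

```text
clock: 4.58
eef_pos: [0.5874, 0.1714, 0.2066]
ee_rot: [0.001, 0.003, 1.0, -0.0]
contact_force: [0.9, -0.1, 0.2]
grip_width: -0.001
gripper_force: 0.0
```

```bash
python3 - <<'E'
from h import *
p,r=tool();print(p.round(4));c,a=snap("w3")
print(w2p(c,[[.53,.177,.06],[.477,.173,.04]]).round(0)); cv2.imwrite("pics/w3b.png",cv2.resize(a[:330],(800,471),interpolation=cv2.INTER_CUBIC)[:,100:700] )
E
```

```text
[0.5874 0.1714 0.2066]
[[280. 134.]
 [275.  79.]]
```

move_arm:
  series:
    - [0.4,-1,-0.2,0,0,0,-1]
    - [0.4,-1,-0.2,0,0,0,-1]
    - [0.4,-1,0,0,0,0,-1]
    - [0.4,-1,0,0,0,0,-1]
    - [0.4,-1,0,0,0,0,-1]
    - [0.4,-1,0,0,0,0,-1]
    - [0.4,-1,0,0,0,0,-1]
    - [0.4,-1,0,0,0,0,-1]
    - [0,-1,0,0,0,0,-1]
    - [0,-1,0,0,0,0,-1]
    - [0,-1,0,0,0,0,-1]
    - [0,-1,0,0,0,0,-1]

```text
clock: 6.12
eef_pos: [0.5049, -0.1266, 0.2159]
ee_rot: [0.0, 0.001, 1.0, 0.0]
contact_force: [-0.6, -0.5, 0.2]
grip_width: 0.003
gripper_force: 0.0
```

move_arm:
  series:
    - [0,-1,0.5,0,0,0,-1]
    - [0,-1,0.5,0,0,0,-1]
    - [0,-1,0.5,0,0,0,-1]
    - [0,-1,0.5,0,0,0,-1]
    - [0,-1,0.5,0,0,0,-1]
    - [0,0,0,0,0,0,-1]

```text
clock: 6.88
eef_pos: [0.5032, -0.2527, 0.1526]
ee_rot: [-0.001, 0.003, 1.0, -0.0]
contact_force: [0.3, -0.3, 0.2]
grip_width: 0.004
gripper_force: 0.0
```

```bash
python3 - <<'E'
from h import *
p,r=tool();print(p.round(4));c,a=snap("w4");m=np.mean([env.get_image("wrist").astype(np.float32) for _ in range(4)],0)
big=(255*np.clip(m[60:270,130:410]/120,0,1)**.6).astype(np.uint8)
big=cv2.resize(big,(400,300),interpolation=cv2.INTER_CUBIC)
w3=cv2.imread("pics/w3.png");cc=cv2.resize(w3[60:270,130:410],(400,300),interpolation=cv2.INTER_CUBIC)
u=w2p(c,p2w(env.calibration("top"),(388,240),.034))[0];print(u)
x,y=max(int(u[0])-50,0),max(int(u[1])-38,0);print(x,y)
cl=cv2.resize((255*np.clip(m[y:y+75,x:x+100]/120,0,1)**.6).astype(np.uint8),(400,300),interpolation=cv2.INTER_CUBIC)
w3l=cv2.resize(w3[60:270,130:410],(800,600))
cv2.imwrite("pics/mos2.png",np.vstack([np.hstack([big,cl]),np.hstack([cc,cc*0])]))
E
```

```text
[ 0.5032 -0.2527  0.1526]
[251.47823677 146.4726371 ]
201 108
```

View pics/mos2.png

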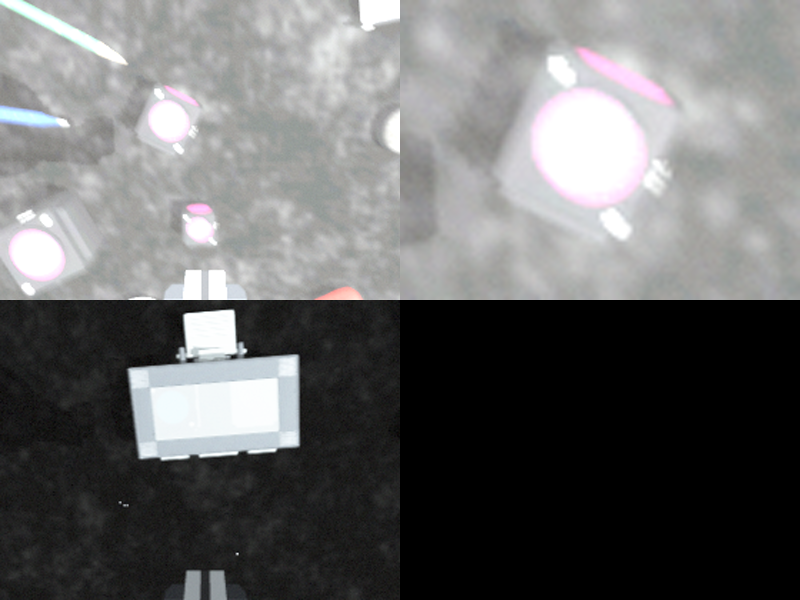

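The medium cube is at (168,118) in the top-left panel, with a pink window on top and another in its up-right side. The large one is at (38,250) and the small one at (198,225). The case with its latch is clear at bottom-left. Next I need the size and flange direction of the medium cube.

```bash
python3 - <<'E'
from h import *
c=json.load(open("w4.json"));m=np.mean([env.get_image("wrist").astype(np.float32) for _ in range(8)],0);np.save("w4m.npy",m)
def P(cx,cy,w,mx,g=.8):
    h=w*3//4;x,y=max(cx-w//2,0),max(cy-h//2,0);print(x,y,w)
    return cv2.resize((255*np.clip(m[y:y+h,x:x+w]/mx,0,1)**g).astype(np.uint8),(400,300),interpolation=cv2.INTER_CUBIC)
# panel coords->pixel: *0.7+ (130,60)
cv2.imwrite("pics/mos3.png",np.vstack([np.hstack([P(247,143,72,70),P(247,143,72,255)]),np.hstack([P(160,233,96,70),P(270,217,60,70)])]))
E
```

```text
211 116 72
211 116 72
112 197 96
240 195 60
```

View pics/mos3.png

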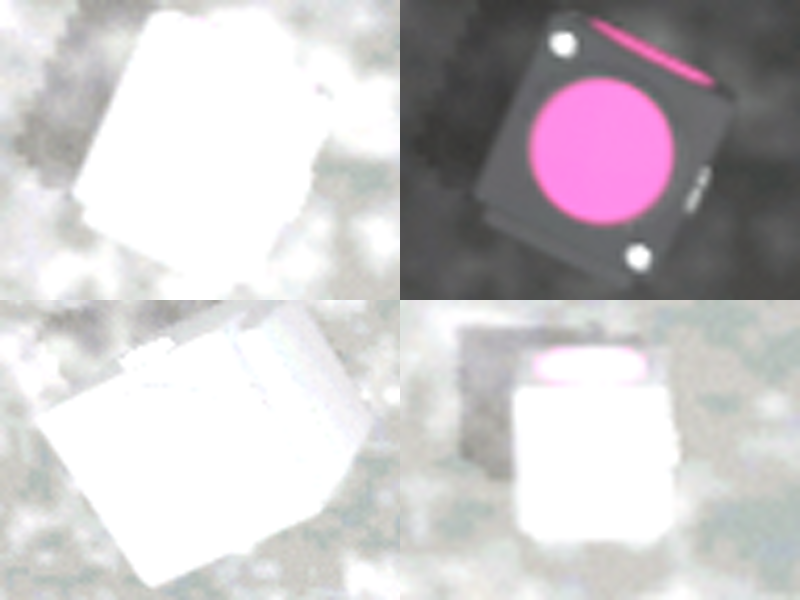

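Top-right panel: the medium cube's top is about 33 x 33 mm at 5.56 px per image px, so it is the one meant. Its flange strip is along the lower-left edge, (85,215)–(240,275), so its +y points roughly to world (0.90,-0.44). Now I'll work out numeric poses for the cube and case.

```bash
python3 - <<'E'
from h import *
from scipy.optimize import least_squares
c=json.load(open("w4.json"));m=np.load("w4m.npy")
sub=m[116:170,211:283].astype(np.uint8)
hsv=cv2.cvtColor(sub,cv2.COLOR_BGR2HSV);pk=((hsv[...,1]>60)&(hsv[...,2]>120)).astype(np.uint8)
n,l,st,ce=cv2.connectedComponentsWithStats(pk)
k=1+np.argmax(st[1:,4]);print("pink",ce[k],st[k]);uc=ce[k]+[211,116];C=p2w(c,uc,.034);print("body centre",C.round(4))
g=cv2.GaussianBlur(cv2.cvtColor(sub,cv2.COLOR_BGR2GRAY),(0,0),.6).astype(float)
wh=((hsv[...,1]<40)&(hsv[...,2]>150)).astype(np.uint8);n,l,st,ce=cv2.connectedComponentsWithStats(wh);print("white",[(ce[i].round(1).tolist(),st[i,4]) for i in range(1,n)])
# rectangle edges: ray model: maximise mean gradient along rect outline at z=.034 over yaw, offset
from scipy.ndimage import map_coordinates,sobel
gx,gy=sobel(g,1),sobel(g,0)
def sc(q):
    x,y,a=q;Y=np.array([np.cos(a),np.sin(a)]);X=np.array([Y[1],-Y[0]]);t=np.linspace(-.8,.8,25);s=0
    for nrm,tan,hn,ht in((X,Y,.017,.0175),(-X,Y,.017,.0175),(-Y,X,.0175,.017)):
        P=[np.r_[np.array([x,y])+nrm*hn+tan*ht*k,.034] for k in t];u=w2p(c,P)-[211,116]
        u2=w2p(c,np.array(P)+np.r_[nrm*.001,0])-[211,116];d=(u2-u);d/=np.linalg.norm(d,axis=1)[:,None]
        G=map_coordinates(gx,u.T[::-1],order=1)*d[:,0]+map_coordinates(gy,u.T[::-1],order=1)*d[:,1]
        s-=np.clip(G,-60,60).mean()
    return s
best=max((sc((C[0]+dx,C[1]+dy,np.radians(a))),a,dx,dy) for a in range(-45,-5) for dx in np.arange(-3,3.1,1)*1e-3 for dy in np.arange(-3,3.1,1)*1e-3)
print(best)
# case
c3=json.load(open("w3.json"));a=cv2.GaussianBlur(cv2.imread("pics/w3.png"),(0,0),.8);gr=cv2.cvtColor(a,cv2.COLOR_BGR2GRAY)
b=(gr[60:200,130:410]>75).astype(np.uint8);n,l,st,ce=cv2.connectedComponentsWithStats(b);k=1+np.argmax(st[1:,4])
M=(l==k).astype(np.uint8)
L=cv2.morphologyEx(M,cv2.MORPH_OPEN,np.ones((45,45),np.uint8))
q=cv2.minAreaRect(np.argwhere(L)[:,::-1].astype(np.float32));h=cv2.convexHull(np.argwhere(M)[:,::-1].astype(np.int32))
for e in (2,3,4,6): print(e,(cv2.approxPolyDP(h,e,True)[:,0]+[130,60]).tolist())
E
```

```text
pink [35.86363636 26.88111888] [ 23  14  27  27 572]
body centre [ 0.4511 -0.2776  0.034 ]
white [([28.9, 7.4], np.int32(17)), ([54.0, 32.0], np.int32(1)), ([52.5, 35.0], np.int32(4)), ([42.4, 45.9], np.int32(17))]
(np.float64(159.1621937797795), -28, np.float64(-0.001), np.float64(0.001))
2 [[339, 162], [316, 167], [228, 171], [219, 108], [259, 69], [293, 66], [339, 99]]
3 [[339, 162], [316, 167], [228, 171], [219, 108], [259, 69], [293, 66], [339, 99]]
4 [[339, 162], [228, 171], [219, 108], [259, 69], [293, 66], [339, 99]]
6 [[339, 162], [228, 171], [219, 108], [259, 69], [293, 66], [339, 99]]
```

```bash
python3 - <<'E'
from h import *
from scipy.optimize import least_squares
c=json.load(open("w3.json"))
O=np.array([[-32,59,53],[-32,-59,53],[-67,-18,32],[-67,18,32],[32,59,53],[32,-59,53]])/1e3
U=np.array([[339.5,98.5],[218.5,107.5],[258.5,68.5],[293.5,65.5],[339.5,162],[227.5,169.5]])
W=np.array([1,1,1,1,.6,.6])[:,None]
def mdl(q): 
    P=O@R.from_euler("z",q[2]).as_matrix().T+[q[0],q[1],q[3]];return w2p(c,P)
for wb in (0,1):
    f=lambda q:np.r_[(W*(mdl(q)-U)).ravel(),wb*(q[3]-.01)/.004]
    s=least_squares(f,[.53,.177,0,.01],x_scale=[.01,.01,.01,.01]);q=s.x
    print(q.round(4),np.degrees(q[2]).round(2),(mdl(q)-U).round(1).tolist())
Rz=R.from_euler("z",q[2]).as_matrix()
for n,p in dict(pad=[-56,0,32],nest=[-1,31,12],edge=[-26,0,53],hinge=[33,0,31]).items(): print(n,(Rz@np.array(p)/1e3+[q[0],q[1],q[3]]).round(4))
E
```

```text
[0.5319 0.1784 0.0666 0.0038] 3.82 [[-0.6, -0.5], [0.7, -0.3], [-0.1, -0.2], [0.3, 0.0], [-0.2, 1.1], [-0.6, 1.7]]
[0.5321 0.1783 0.0665 0.0056] 3.81 [[-0.3, -0.5], [0.3, -0.2], [-0.2, -0.3], [0.4, -0.1], [0.1, 1.4], [-0.9, 2.1]]
pad [0.4762 0.1746 0.0376]
nest [0.529  0.2092 0.0176]
edge [0.5061 0.1766 0.0586]
hinge [0.565  0.1805 0.0366]
```

Fit residuals are good: case at (0.532, 0.178), yaw 3.8°, base about 5 mm, and pad at (0.476, 0.175, 0.037). Next I'll go to the latch.

move_arm:
  series:
    - [0.06,1,0,0,0,0,-1]
    - [0.06,1,0,0,0,0,-1]
    - [0.06,1,0,0,0,0,-1]
    - [0.06,1,0,0,0,0,-1]
    - [0.06,1,0,0,0,0,-1]
    - [0.06,1,0,0,0,0,-1]
    - [0.06,1,0,0,0,0,-1]
    - [0.06,1,0,0,0,0,-1]
    - [0.06,1,0,0,0,0,-1]
    - [0.06,1,0,0,0,0,-1]
    - [0.06,1,0,0,0,0,-1]
    - [0.06,1,0,0,0,0,-1]

```text
clock: 9.02
eef_pos: [0.4883, 0.0511, 0.1534]
ee_rot: [0.0, 0.0, 1.0, 0.0]
contact_force: [-0.2, -0.9, 0.2]
grip_width: 0.002
gripper_force: 0.0
```

move_arm:
  series:
    - [0.06,1,0,0,0,0,-1]
    - [0.06,1,0,0,0,0,-1]
    - [0.06,1,0,0,0,0,-1]
    - [0.06,1,0,0,0,0,-1]
    - [0.06,1,0,0,0,0,-1]
    - [0,0,0.6,0,0,-0.38,-1]
    - [0,0,0.6,0,0,0,-1]
    - [0,0,0.6,0,0,0,-1]
    - [0,0,0,0,0,0,-1]
    - [0,0,0,0,0,0,-1]

```text
clock: 10.28
eef_pos: [0.4813, 0.175, 0.1084]
ee_rot: [0.0, -0.032, 0.999, -0.0]
contact_force: [0.5, 0.3, 0.4]
grip_width: -0.001
gripper_force: 0.0
```

```bash
cat >> h.py <<'E'
def go(t,yaw):
    "units still to go: tool shift and turn for TCP target t and case-like yaw (deg)"
    p,r=tool();T=R.from_euler("z",yaw,degrees=True)*R.from_matrix([[-1,0,0],[0,1,0],[0,0,-1]])
    print("at",p.round(4),"shift",(r.inv().apply(np.array(t)-p)/.025).round(2),"turn",(np.degrees((r.inv()*T).as_rotvec())/10).round(2))
E
python3 -c "
from h import *
go([.476,.1746,.0376],3.8)"
```

```text
at [0.4813 0.175  0.1084] shift [ 0.21 -0.    2.83] turn [-0.    0.   -0.01]
```

move_arm:
  series:
    - [0.21,0,0.5,0,0,0,-1]
    - [0,0,0.5,0,0,0,-1]
    - [0,0,0.5,0,0,0,-1]
    - [0,0,0.5,0,0,0,-1]
    - [0,0,0.45,0,0,0,-1]
    - [0,0,0,0,0,0,-1]
    - [0,0,0,0,0,0,-1]

```text
clock: 11.15
eef_pos: [0.476, 0.1751, 0.0472]
ee_rot: [0.0, -0.033, 0.999, 0.0]
contact_force: [-0.0, 0.4, 0.2]
grip_width: 0.003
gripper_force: 0.0
```

move_arm:
  series:
    - [0,0,0.08,0,0,0,-1]
    - [0,0,0.08,0,0,0,-1]
    - [0,0,0.08,0,0,0,-1]
    - [0,0,0,0,0,0,-1]

```text
clock: 11.65
eef_pos: [0.4755, 0.1749, 0.041]
ee_rot: [-0.0, -0.033, 0.999, -0.0]
contact_force: [-1.0, -0.3, -0.3]
grip_width: -0.003
gripper_force: 0.0
```

move_arm:
  series:
    - [0,0,0.06,0,0,0,-1]
    - [0,0,0.06,0,0,0,-1]
    - [0,0,0,0,0,0,-1]

```text
clock: 12.02
eef_pos: [0.4756, 0.1749, 0.0379]
ee_rot: [-0.0, -0.033, 0.999, -0.0]
contact_force: [0.6, 0.3, 0.2]
grip_width: -0.003
gripper_force: 0.0
```

move_arm:
  series:
    - [0,0,0.04,0,0,0,-1]
    - [0,0,0.04,0,0,0,-1]
    - [0,0,0,0,0,0,-1]

```text
clock: 12.4
eef_pos: [0.4756, 0.1749, 0.036]
ee_rot: [-0.0, -0.033, 0.999, -0.0]
contact_force: [-0.1, -0.2, -0.2]
grip_width: 0.005
gripper_force: 0.0
```

move_arm:
  series:
    - [0,0,0.04,0,0,0,-1]
    - [0,0,0,0,0,0,-1]

```text
clock: 12.65
eef_pos: [0.4757, 0.175, 0.0351]
ee_rot: [-0.0, -0.033, 0.999, -0.0]
contact_force: [0.0, 0.8, 0.4]
grip_width: -0.002
gripper_force: 0.0
```

move_arm:
  series:
    - [0,0,0.04,0,0,0,-1]
    - [0,0,0,0,0,0,-1]

```text
clock: 12.9
eef_pos: [0.4756, 0.175, 0.034]
ee_rot: [-0.0, -0.033, 0.999, -0.0]
contact_force: [0.3, -0.1, -0.0]
grip_width: 0.002
gripper_force: 0.0
```

move_arm:
  series:
    - [0,0,0.04,0,0,0,-1]
    - [0,0,0,0,0,0,-1]

```text
clock: 13.15
eef_pos: [0.4756, 0.1749, 0.033]
ee_rot: [-0.0, -0.033, 0.999, -0.0]
contact_force: [-0.0, -0.1, -0.0]
grip_width: 0.004
gripper_force: 0.0
```

move_arm:
  series:
    - [0,0,0.04,0,0,0,-1]
    - [0,0,0,0,0,0,-1]

```text
clock: 13.4
eef_pos: [0.4756, 0.1749, 0.032]
ee_rot: [-0.0, -0.033, 0.999, -0.0]
contact_force: [0.2, -0.1, 0.5]
grip_width: 0.001
gripper_force: 0.0
```

```bash
python3 - <<'E'
from h import *
s=env.get_state();print(np.round(s["contact_force"],2),np.round(s["ft_torque"],2),np.round(s["eef_pos"],4))
T=env.get_image("top").astype(int);T0=cv2.imread("pics/top0.png").astype(int)
d=(abs(T-T0).sum(2)>60).astype(np.uint8);ys,xs=np.where(d[150:232,170:260]);print("changed px",len(xs), (xs.min()+170,xs.max()+170,ys.min()+150,ys.max()+150) if len(xs) else "")
c=env.calibration("top");print(w2p(c,[[.532,.178,.06],[.476,.175,.037],[.565,.24,.06],[.5,.12,.06]]).round(1))
print(T[[200,205,210,215,220,225]][:,[200,214,228]].mean(2).round().tolist(),T0[[200,205,210,215,220,225]][:,[200,214,228]].mean(2).round().tolist())
E
```

```text
[ 0.15 -0.12  0.48] [ 0.02  0.04 -0.03] [0.4756 0.1749 0.032 ]
changed px 1145 (np.int64(170), np.int64(234), np.int64(202), np.int64(231))
[[212.8 209.5]
 [215.1 231.6]
 [188.7 196.6]
 [235.4 222.1]]
[[171.0, 169.0, 173.0], [82.0, 221.0, 219.0], [101.0, 222.0, 228.0], [126.0, 216.0, 200.0], [137.0, 48.0, 155.0], [147.0, 56.0, 32.0]] [[171.0, 169.0, 173.0], [234.0, 223.0, 219.0], [237.0, 221.0, 229.0], [237.0, 217.0, 200.0], [170.0, 169.0, 156.0], [33.0, 209.0, 19.0]]
```

move_arm:
  series:
    - [0,0,0.03,0,0,0,-1]
    - [0,0,0,0,0,0,-1]

```text
clock: 13.7
eef_pos: [0.4757, 0.1749, 0.0313]
ee_rot: [-0.0, -0.033, 0.999, -0.0]
contact_force: [0.5, -0.9, -0.1]
grip_width: -0.002
gripper_force: 0.0
```

move_arm:
  series:
    - [0,0,0.03,0,0,0,-1]
    - [0,0,0,0,0,0,-1]

```text
clock: 13.95
eef_pos: [0.4757, 0.175, 0.0306]
ee_rot: [-0.0, -0.033, 0.999, -0.0]
contact_force: [-0.3, -0.7, -0.8]
grip_width: -0.001
gripper_force: 0.0
```

```bash
python3 - <<'E'
from h import *
c,a=snap("w5");s=env.get_image("scene");cs=env.calibration("scene")
u=w2p(cs,[.476,.175,.037])[0].astype(int);v=w2p(c,[.476,.175,.037])[0].astype(int);print(u,v)
f=lambda a,u,w:cv2.resize(a[max(u[1]-w*3//8,0):max(u[1]-w*3//8,0)+w*3//4,u[0]-w//2:u[0]+w//2],(400,300),interpolation=cv2.INTER_CUBIC)
v0=v;t=env.get_image("top");ut=w2p(env.calibration("top"),[.5,.177,.05])[0].astype(int)
cv2.imwrite("pics/v10.png",np.vstack([np.hstack([f(s,u,60),f(s,u,140)]),np.hstack([f(a,v,120),f(t,ut,80)])]))
E
```

```text
[229 216] [274 255]
```

View pics/v10.png

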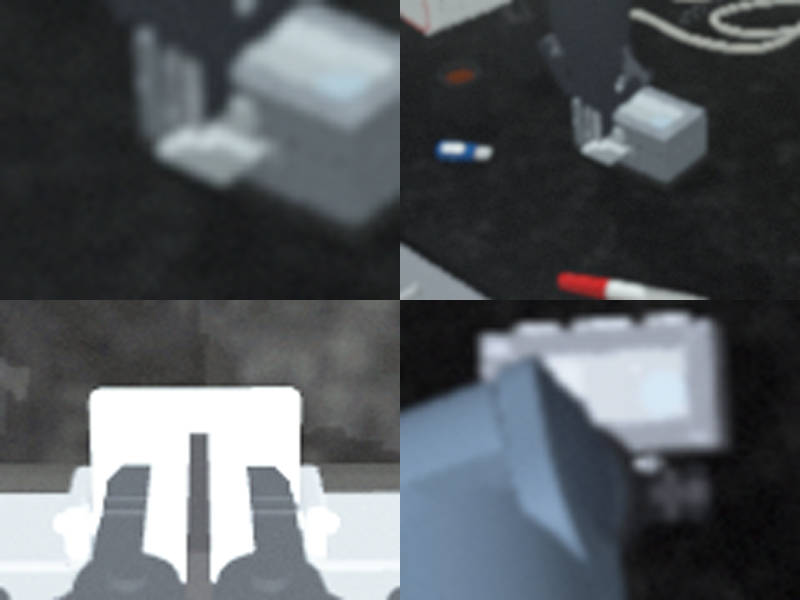

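The view shows the lid still shut. In the scene panel the fingers, at about (172,100), are left of or behind the pad at (212,155) rather than on it. I'll compare these with projections.

```bash
python3 - <<'E'
from h import *
c=env.calibration("scene");k=400/60;o=np.array([229-30,216-22])
p,r=tool();Rz=R.from_euler("z",3.8,degrees=True)
f=lambda P:((w2p(c,P)-o)*k).round(0).tolist()
pad=Rz.apply(np.array([[-67,18,32],[-67,-18,32],[-45,-18,32],[-45,18,32]])/1e3)+[.532,.178,.005]
print("pad",f(pad))
print("case front bottom -y,top -y",f(Rz.apply(np.array([[-32,-59,0],[-32,-59,53],[32,-59,53],[32,-59,0]])/1e3)+[.532,.178,.005]))
F=r.apply(np.array([[x,y,0] for x in(-.011,.011) for y in(-.0085,.0085)]))+p
print("tips",f(F)); print("40 up",f(F+[0,0,.04]))
cw=env.calibration("wrist");print("wrist tips",w2p(cw,F).round(1).tolist(),"pad",w2p(cw,pad).round(1).tolist())
a=cv2.cvtColor(cv2.imread("pics/w5.png"),cv2.COLOR_BGR2GRAY)
for y in range(228,292,3): print(y,a[y,240:312:3].tolist())
E
```

```text
pad [[153.0, 147.0], [219.0, 177.0], [253.0, 151.0], [188.0, 123.0]]
case front bottom -y,top -y [[353.0, 232.0], [348.0, 128.0], [443.0, 57.0], [446.0, 160.0]]
tips [[235.0, 156.0], [204.0, 142.0], [200.0, 181.0], [169.0, 167.0]]
40 up [[229.0, 77.0], [198.0, 63.0], [194.0, 101.0], [162.0, 88.0]]
wrist tips [[260.5, 266.5], [288.5, 266.5], [260.0, 232.7], [289.1, 232.7]] pad [[305.2, 237.6], [241.4, 237.6], [242.6, 272.3], [304.1, 272.3]]
228 [60, 59, 55, 58, 60, 60, 58, 65, 64, 66, 65, 57, 74, 74, 74, 82, 101, 103, 107, 108, 102, 107, 109, 93]
231 [62, 62, 61, 56, 59, 58, 63, 57, 67, 65, 63, 62, 70, 77, 71, 85, 106, 108, 102, 99, 93, 106, 105, 93]
234 [64, 63, 59, 58, 62, 58, 63, 63, 64, 58, 60, 59, 77, 75, 73, 79, 98, 96, 92, 92, 92, 100, 101, 97]
237 [82, 255, 255, 255, 255, 255, 255, 255, 255, 255, 255, 255, 255, 255, 255, 255, 255, 255, 255, 255, 255, 183, 94, 102]
240 [144, 255, 255, 255, 255, 255, 255, 255, 255, 255, 255, 255, 255, 255, 255, 255, 255, 255, 255, 255, 255, 255, 91, 94]
243 [119, 255, 255, 255, 255, 255, 255, 255, 255, 255, 255, 255, 255, 255, 255, 255, 255, 255
[... 1315 characters left out ...]
 255, 150, 106, 131, 255, 255, 255, 254, 118, 119, 118, 117, 207, 254, 255]
279 [253, 132, 114, 118, 120, 117, 255, 255, 255, 255, 152, 108, 132, 255, 255, 255, 255, 119, 121, 118, 117, 126, 255, 255]
282 [251, 117, 117, 120, 118, 119, 255, 255, 255, 255, 105, 106, 106, 255, 255, 255, 255, 116, 119, 119, 116, 119, 255, 255]
285 [253, 116, 116, 119, 116, 119, 248, 255, 255, 255, 113, 114, 116, 255, 255, 255, 243, 116, 118, 122, 119, 118, 250, 255]
288 [184, 116, 117, 118, 117, 118, 120, 119, 201, 255, 125, 125, 126, 255, 227, 116, 118, 115, 115, 119, 120, 117, 194, 248]
291 [116, 117, 122, 115, 118, 117, 119, 118, 119, 221, 128, 127, 126, 253, 119, 116, 118, 115, 116, 119, 120, 118, 118, 168]
```

```bash
python3 - <<'E'
from h import *
g=lambda n:cv2.cvtColor(env.get_image(n),cv2.COLOR_BGR2GRAY)
s=np.mean([g("scene").astype(float) for _ in range(4)],0);s0=cv2.cvtColor(cv2.imread("pics/scene0.png"),cv2.COLOR_BGR2GRAY)
for nm,q in(("now",s),("start",s0)):
    print(nm,"cols 212-242");[print(y,"".join("%4d"%v for v in q[y,212:243])) for y in range(196,224)]
print(env.get_state()["contact_force"])
E
```

```text
now cols 212-242
196   28  30  33  35  42  48  48  49  50  51  50  50  50  51  51  50  50  48  49  49  49  50  63  76  66  52  48  49  63 102 142
197   31  32  32  33  37  41  44  51  62  61  53  51  50  50  50  49  50  50  48  49  48  48  51  52  50  48  48  63 104 152 183
198   32  32  34  33  32  34  43  72  95  88  65  50  49  49  49  51  50  49  49  49  49  49  49  49  48  49  63 100 151 186 201
199   34  33  34  34  35  33  49  88 118 106  75  53  51  50  50  49  50  49  49  50  50  49  50  49  56  72 103 145 180 198 204
200   35  34  35  36  34  34  48  84 110 106  79  60  62  58  52  50  49  50  49  50  49  50  50  67  97 126 152 175 190 197 200
201   34  35  34  34  33  35  47  74  97 100  85  77  86  79  63  55  50  48  49  49  49  50  65 103 145 171 181 188 192 193 194
202   37  36  33  34  33  33  45  71  94 100  92  93 106  98  83  75  62  52  49  48  49  59  89 133 167 181 186 189 191 191 191
203   37  36  34  33  34  34  41  68  93 101  95  99 114 108 105 104  87  62  49  47  52  77 114 146 165 171 174 182 187 190 191
204   36  35  33  34  33  32  40  68  95 101  95  9
[... 5497 characters left out ...]
2 111 114 109 104
219   36  39  37  39  39  38  38  37  40  38  40  40  49  70 101 132 156 176 192 203 205 195 172 142 118 107 102 105 107 105 104
220   37  38  36  36  36  37  35  38  36  38  38  37  36  38  48  66  93 122 147 167 173 157 123  95  89  93  98 102 102 103 102
221   37  36  36  33  35  36  33  36  37  41  40  38  40  37  37  35  44  60  84 109 115  99  69  56  64  75  85  95 100 102 103
222   33  35  32  34  34  35  35  35  37  39  40  41  42  40  39  33  31  33  42  52  54  50  44  45  46  55  63  75  85  93 100
223   36  32  34  35  35  36  39  38  41  41  42  42  43  42  38  37  34  32  31  32  33  34  35  36  41  43  48  54  64  73  87
[-0.24339748  0.36971993  0.47191567]
```

The light strips I took for fingers include the case front. The fingertips seem to end above the pad, so there's been no contact yet. I'll keep feeling downward in small steps.

move_arm:
  series:
    - [0,0,0.06,0,0,0,-1]
    - [0,0,0,0,0,0,-1]

```text
clock: 14.55
eef_pos: [0.4755, 0.1749, 0.0289]
ee_rot: [-0.0, -0.033, 0.999, -0.0]
contact_force: [0.0, 0.1, 0.7]
grip_width: -0.001
gripper_force: 0.0
```

move_arm:
  series:
    - [0,0,0.06,0,0,0,-1]
    - [0,0,0,0,0,0,-1]

```text
clock: 14.8
eef_pos: [0.4755, 0.175, 0.0274]
ee_rot: [-0.0, -0.033, 0.999, -0.0]
contact_force: [0.6, 0.4, 0.2]
grip_width: 0.001
gripper_force: 0.0
```

move_arm:
  series:
    - [0,0,0.06,0,0,0,-1]
    - [0,0,0,0,0,0,-1]

```text
clock: 15.05
eef_pos: [0.4756, 0.1749, 0.026]
ee_rot: [-0.0, -0.033, 0.999, -0.0]
contact_force: [0.8, 0.4, 0.1]
grip_width: 0.0
gripper_force: 0.0
```

move_arm:
  series:
    - [0,0,0.06,0,0,0,-1]
    - [0,0,0,0,0,0,-1]

```text
clock: 15.3
eef_pos: [0.4756, 0.1749, 0.0245]
ee_rot: [-0.0, -0.033, 0.999, -0.0]
contact_force: [-0.9, 0.4, -0.0]
grip_width: -0.002
gripper_force: 0.0
```

move_arm:
  series:
    - [0,0,0.06,0,0,0,-1]
    - [0,0,0,0,0,0,-1]

```text
clock: 15.55
eef_pos: [0.4756, 0.1749, 0.023]
ee_rot: [-0.0, -0.033, 0.999, -0.0]
contact_force: [-0.0, -0.6, 0.0]
grip_width: -0.001
gripper_force: 0.0
```

move_arm:
  series:
    - [0,0,0.06,0,0,0,-1]
    - [0,0,0,0,0,0,-1]

```text
clock: 15.8
eef_pos: [0.4756, 0.175, 0.0215]
ee_rot: [-0.0, -0.033, 0.999, -0.0]
contact_force: [-0.3, 1.0, -0.1]
grip_width: -0.003
gripper_force: 0.0
```

move_arm:
  series:
    - [0,0,0.06,0,0,0,-1]
    - [0,0,0,0,0,0,-1]

```text
clock: 16.05
eef_pos: [0.4756, 0.1749, 0.02]
ee_rot: [-0.0, -0.033, 0.999, -0.0]
contact_force: [-0.7, 0.0, -0.2]
grip_width: -0.004
gripper_force: 0.0
```

```bash
python3 - <<'E'
from h import *
s=env.get_state();print(np.round(s["contact_force"],2),np.round(s["eef_pos"],4))
q=np.mean([cv2.cvtColor(env.get_image("scene"),cv2.COLOR_BGR2GRAY).astype(float) for _ in range(3)],0)
[print(y,"".join("%4d"%v for v in q[y,218:238])) for y in range(202,224)]
E
```

```text
[-0.67  0.03 -0.22] [0.4756 0.1749 0.02  ]
202   44  70  88  81  62  50  49  49  49  49  49  48  47  48  48  49  47  48  48  51
203   41  68  91  90  72  55  53  55  51  49  49  48  48  49  49  49  47  50  59  77
204   40  69  94  97  85  71  76  77  64  52  48  47  48  47  49  49  52  62  88 115
205   40  74 101 102  90  88 100 100  82  67  58  50  48  49  48  50  59  87 121 140
206   40  76 106 103  93  94 106 104  95  96  84  63  49  47  47  54  74 103 131 145
207   39  69  98 102  96  94 103 103 106 119 112  79  52  47  48  60  83 104 117 127
208   37  59  88  99  96  92  99 106 111 128 122  87  53  47  49  70 102 120 118 111
209   38  57  83  97  96  91 100 109 112 128 123  87  54  46  51  81 124 145 135 114
210   39  55  81  96  98  94 104 115 113 127 123  89  54  47  50  79 123 148 142 119
211   38  52  76  95  99  96 107 117 113 127 125  92  58  47  48  71 112 141 142 124
212   37  49  74  94  99  98 108 116 112 125 125  95  60  48  49  72 110 137 139 125
213   34  45  70  89  97 101 111 118 113 126 126  98  63  52  71 102 127 141 137 119
214   31  40  58  75  89 107 121 123 113 124 126 102  73  79 118 150 164 165 149 131
215   30  35  45  59  88 122 137 131 116 121 126 112 100 116 151 177 188 189 177 163
216   31  35  38  49  88 127 141 139 130 130 133 129 129 140 154 167 178 190 191 178
217   32  34  34  40  67 102 124 134 138 142 141 140 143 147 150 151 157 170 174 159
218   32  33  33  33  42  60  83 104 122 136 143 146 148 147 147 145 145 145 141 123
219   34  34  34  33  33  37  42  58  82 103 122 136 143 146 146 140 132 120 109 103
220   32  31  32  35  35  34  33  33  40  57  79  98 115 132 134 121 100  85  85  90
221   31  32  33  35  34  35  35  35  31  32  38  51  71  91  96  81  61  53  60  71
222   31  30  34  35  37  37  38  36  32  30  28  29  34  44  48  44  39  39  44  51
223   32  33  37  37  37  37  38  38  35  32  30  29  24  27  28  29  31  33  37  39
```

Fingertips still clear the pad by a few mm, since the real tips sit about 20 mm behind the nominal TCP. Continuing.

move_arm:
  series:
    - [0,0,0.06,0,0,0,-1]
    - [0,0,0,0,0,0,-1]

```text
clock: 16.45
eef_pos: [0.4756, 0.1749, 0.0185]
ee_rot: [-0.0, -0.033, 0.999, -0.0]
contact_force: [-0.4, -0.3, 0.0]
grip_width: -0.001
gripper_force: 0.0
```

move_arm:
  series:
    - [0,0,0.04,0,0,0,-1]
    - [0,0,0,0,0,0,-1]

```text
clock: 16.7
eef_pos: [0.4756, 0.175, 0.0175]
ee_rot: [-0.0, -0.033, 0.999, -0.0]
contact_force: [-0.1, 0.4, 0.4]
grip_width: 0.004
gripper_force: 0.0
```

move_arm:
  series:
    - [0,0,0.04,0,0,0,-1]
    - [0,0,0,0,0,0,-1]

```text
clock: 16.95
eef_pos: [0.4756, 0.1749, 0.0165]
ee_rot: [-0.0, -0.033, 0.999, -0.0]
contact_force: [-0.7, 0.6, 0.7]
grip_width: 0.001
gripper_force: 0.0
```

move_arm:
  series:
    - [0,0,0.04,0,0,0,-1]
    - [0,0,0,0,0,0,-1]

```text
clock: 17.2
eef_pos: [0.4757, 0.175, 0.016]
ee_rot: [-0.0, -0.033, 0.999, 0.0]
contact_force: [-1.7, 0.5, 4.0]
grip_width: 0.001
gripper_force: 2.1
```

Contact with the pad at TCP z of about 0.0163. Now the press.

move_arm:
  series:
    - [0,0,0.03,0,0,0,-1]
    - [0,0,0,0,0,0,-1]

```text
clock: 17.45
eef_pos: [0.4754, 0.175, 0.0152]
ee_rot: [-0.0, -0.033, 0.999, -0.0]
contact_force: [-1.3, 0.1, 5.9]
grip_width: -0.005
gripper_force: 2.8
```

move_arm:
  series:
    - [0,0,0.03,0,0,0,-1]
    - [0,0,0,0,0,0,-1]

```text
clock: 17.7
eef_pos: [0.4751, 0.175, 0.0144]
ee_rot: [-0.001, -0.033, 0.999, -0.0]
contact_force: [-2.6, -0.2, 5.3]
grip_width: -0.003
gripper_force: 3.1
```

move_arm:
  series:
    - [0,0,0.03,0,0,0,-1]
    - [0,0,0,0,0,0,-1]

```text
clock: 17.95
eef_pos: [0.4749, 0.175, 0.0137]
ee_rot: [-0.001, -0.033, 0.999, -0.0]
contact_force: [-3.9, -0.7, 7.2]
grip_width: -0.004
gripper_force: 3.9
```

move_arm:
  series:
    - [0,0,0.03,0,0,0,-1]
    - [0,0,0,0,0,0,-1]

```text
clock: 18.2
eef_pos: [0.4746, 0.1749, 0.013]
ee_rot: [-0.001, -0.033, 0.999, -0.0]
contact_force: [-4.3, 0.2, 8.1]
grip_width: 0.0
gripper_force: 4.2
```

move_arm:
  series:
    - [0,0,0.02,0,0,0,-1]
    - [0,0,0,0,0,0,-1]

```text
clock: 18.45
eef_pos: [0.4745, 0.1749, 0.0124]
ee_rot: [-0.001, -0.033, 0.999, -0.0]
contact_force: [-3.4, -0.3, 8.3]
grip_width: -0.001
gripper_force: 4.3
```

```bash
cat >> h.py <<'E'
def lidrows():
    T=cv2.cvtColor(env.get_image("top"),cv2.COLOR_BGR2GRAY).astype(int);s=cv2.cvtColor(env.get_image("scene"),cv2.COLOR_BGR2GRAY).astype(int)
    print("top",[T[y,200:240:6].tolist() for y in (178,184,190,196,202,208,214)]);print("scene",[s[y,225:270:6].tolist() for y in(170,180,190,200)])
E
python3 -c "
from h import *
lidrows()
T=cv2.cvtColor(cv2.imread('pics/top0.png'),6);s=cv2.cvtColor(cv2.imread('pics/scene0.png'),6)
print('0',[T[y,200:240:6].tolist() for y in (178,184,190,196,202,208,214)]);print([s[y,225:270:6].tolist() for y in(170,180,190,200)])"
```

```text
top [[16, 14, 22, 28, 27, 16, 15], [142, 153, 153, 155, 155, 159, 23], [155, 185, 173, 125, 117, 109, 29], [96, 95, 104, 115, 122, 137, 46], [51, 48, 48, 46, 40, 42, 103], [127, 137, 48, 41, 111, 55, 114], [132, 60, 49, 42, 86, 67, 74]]
scene [[57, 53, 52, 138, 110, 40, 47, 122], [54, 51, 51, 118, 140, 147, 64, 134], [51, 50, 64, 131, 135, 134, 134, 116], [48, 49, 55, 59, 143, 97, 105, 104]]
0 [[18, 17, 22, 30, 25, 16, 17], [17, 30, 28, 28, 30, 18, 21], [15, 22, 26, 32, 28, 25, 17], [110, 49, 194, 169, 185, 160, 44], [172, 186, 181, 207, 210, 181, 85], [235, 236, 220, 220, 228, 184, 92], [236, 236, 220, 220, 225, 198, 105]]
[[46, 47, 56, 141, 113, 43, 50, 125], [39, 43, 43, 40, 40, 38, 53, 138], [42, 77, 89, 36, 40, 37, 38, 39], [159, 187, 195, 206, 204, 160, 83, 43]]
```

The lid has sprung open: the top view's rows behind the hinge are now lit. Next I'll rise and go to the cube, opening the fingers on the way.

move_arm:
  series:
    - [0,0,-0.3,0,0,0,-1]
    - [0,0,-0.8,0,0,0,-1]
    - [0,0,-0.9,0,0,0,-1]
    - [0,0,-0.9,0,0,0,-1]
    - [0,0,-0.9,0,0,0,-1]
    - [0,0,-0.9,0,0,0,-1]
    - [0,0,-0.9,0,0,0,-1]
    - [0,0,-0.7,0,0,0,0.4]
    - [0,-1,0,0,0,0,0.4]
    - [0,-1,0,0,0,0,0.4]
    - [0,-1,0,0,0,0,0.4]
    - [0,-1,0,0,0,0,0.4]

```text
clock: 20.05
eef_pos: [0.4821, 0.0743, 0.1696]
ee_rot: [-0.0, -0.033, 0.999, -0.0]
contact_force: [0.1, -0.0, -0.7]
grip_width: 0.703
gripper_force: 0.0
```

```bash
python3 - <<'E'
from h import *
lidrows();go([.4505,-.277,.15],3.8)
E
```

```text
top [[17, 14, 17, 31, 24, 19, 20], [143, 155, 154, 157, 155, 160, 25], [155, 186, 170, 126, 118, 111, 31], [97, 97, 105, 116, 121, 137, 47], [50, 48, 62, 50, 71, 103, 118], [160, 126, 109, 127, 133, 135, 138], [160, 139, 128, 142, 143, 145, 146]]
scene [[43, 42, 53, 107, 48, 39, 46, 55], [38, 39, 100, 118, 139, 146, 63, 104], [39, 37, 98, 131, 134, 134, 134, 118], [40, 59, 57, 126, 142, 98, 104, 105]]
at [0.4822 0.0716 0.1695] shift [  2.1  -13.84   0.8 ] turn [-0.01 -0.   -0.04]
```

move_arm:
  series:
    - [0.15,-1,0,0,0,0,0.4]
    - [0.15,-1,0,0,0,0,0.4]
    - [0.15,-1,0,0,0,0,0.4]
    - [0.15,-1,0,0,0,0,0.4]
    - [0.15,-1,0,0,0,0,0.4]
    - [0.15,-1,0,0,0,0,0.4]
    - [0.15,-1,0,0,0,0,0.4]
    - [0.15,-1,0,0,0,0,0.4]
    - [0.15,-1,0,0,0,0,0.4]
    - [0.15,-1,0,0,0,0,0.4]
    - [0.15,-1,0,0,0,0,0.4]
    - [0.15,-1,0,0,0,0,0.4]

```text
clock: 21.65
eef_pos: [0.4577, -0.2265, 0.1696]
ee_rot: [0.0, -0.034, 0.999, 0.0]
contact_force: [0.5, -0.0, 0.4]
grip_width: 0.7
gripper_force: 0.0
```

move_arm:
  series:
    - [0.15,-0.9,0,0,0,0,0.4]
    - [0.15,-0.9,0,0,0,0,0.4]
    - [0,0,0,0,0,0.77,0.4]
    - [0,0,0,0,0,0.77,0.4]
    - [0,0,0,0,0,0.77,0.4]
    - [0,0,0,0,0,0.77,0.4]
    - [0,0,0,0,0,0,0.4]

```text
clock: 22.52
eef_pos: [0.4532, -0.2713, 0.1694]
ee_rot: [-0.0, 0.232, 0.973, 0.0]
contact_force: [-0.0, -0.2, 0.5]
grip_width: 0.699
gripper_force: 0.0
```

```bash
cat >> h.py <<'E'
def pink(n,z):
    c,_=snap(n);m=np.mean([env.get_image("wrist").astype(np.float32) for _ in range(3)],0).astype(np.uint8)
    h=cv2.cvtColor(m,cv2.COLOR_BGR2HSV);pk=((h[...,1]>60)&(h[...,2]>120)&(h[...,0]>135)&(h[...,0]<172)).astype(np.uint8)
    k,l,st,ce=cv2.connectedComponentsWithStats(pk);p,r=tool()
    for i in range(1,k):
        if st[i,4]>80:
            C=p2w(c,ce[i],z);print(ce[i].round(1),st[i].tolist(),"world",C.round(4),"in tool",r.inv().apply(C-p).round(4))
    return c,m
E
python3 - <<'E'
from h import *
c,m=pink("w6",.034);go([.4505,-.277,.15],-27)
h=cv2.cvtColor(m,cv2.COLOR_BGR2HSV);wh=((h[...,1]<40)&(h[...,2]>150)).astype(np.uint8);n,l,st,ce=cv2.connectedComponentsWithStats(wh[130:250,220:330])
print([(np.round(ce[i]+[220,130],1).tolist(),int(st[i,4])) for i in range(1,n) if st[i,4]>5])
E
```

```text
[273.2 194.8] [262, 184, 23, 22, 389] world [ 0.4552 -0.2736  0.034 ] in tool [-0.0028 -0.0002  0.1356]
[320. 245.] [313, 239, 15, 13, 154] world [ 0.5283 -0.2537  0.034 ] in tool [-0.059   0.0506  0.1356]
[235.8 302.7] [221, 290, 31, 26, 630] world [ 0.5507 -0.3705  0.034 ] in tool [-0.1319 -0.0434  0.1355]
at [ 0.4527 -0.2721  0.1696] shift [-0.01 -0.22  0.78] turn [ 0.   -0.    0.01]
[([285.9, 206.9], 8)]
```

move_arm:
  series:
    - [-0.05,-0.05,0.7,0,0,0,0.3]
    - [0,0,0.7,0,0,0,0.3]
    - [0,0,0.7,0,0,0,0.3]
    - [0,0,0.7,0,0,0,0.3]
    - [0,0,0,0,0,0,0.3]
    - [0,0,0,0,0,0,0.3]

```text
clock: 23.48
eef_pos: [0.4532, -0.2745, 0.0997]
ee_rot: [0.0, 0.234, 0.972, -0.0]
contact_force: [0.8, -0.2, 0.5]
grip_width: 0.651
gripper_force: 0.0
```

```bash
python3 - <<'E'
from h import *
c,m=pink("w7",.034);go([.4505,-.277,-.002],-27)
h=cv2.cvtColor(m,cv2.COLOR_BGR2HSV);wh=((h[...,1]<60)&(h[...,2]>110)).astype(np.uint8);n,l,st,ce=cv2.connectedComponentsWithStats(wh[150:290,200:350])
print([(np.round(ce[i]+[200,150],1).tolist(),st[i].tolist()) for i in range(1,n) if st[i,4]>5])
g=cv2.cvtColor(m,6)
for y in range(170,262,4): print(y,g[y,215:335:4].tolist())
E
```

```text
[276.1 214.3] [262, 201, 29, 27, 619] world [ 0.4541 -0.2736  0.034 ] in tool [0.0002 0.001  0.0664]
[228.9 345.2] [211, 333, 38, 27, 728] world [ 0.549  -0.3712  0.034 ] in tool [-0.1287 -0.0428  0.0666]
at [ 0.4537 -0.2745  0.1004] shift [ 0.08 -0.15  4.1 ] turn [ 0.    0.01 -0.  ]
[([259.6, 199.4], [58, 48, 4, 4, 15]), ([292.0, 229.5], [90, 78, 5, 4, 16]), ([203.4, 243.5], [1, 92, 6, 4, 17]), ([204.5, 264.2], [0, 103, 14, 32, 211]), ([343.4, 266.8], [134, 103, 16, 37, 284]), ([321.0, 271.3], [120, 120, 3, 3, 7])]
170 [33, 29, 25, 30, 26, 22, 20, 24, 21, 23, 22, 27, 32, 33, 27, 25, 26, 25, 26, 30, 27, 21, 22, 21, 22, 18, 23, 22, 19, 23]
174 [40, 31, 24, 27, 25, 23, 23, 25, 23, 19, 23, 25, 29, 28, 28, 27, 24, 26, 26, 25, 22, 20, 23, 25, 25, 27, 22, 20, 16, 18]
178 [43, 36, 30, 23, 25, 25, 27, 27, 29, 26, 24, 25, 28, 28, 33, 33, 28, 31, 32, 33, 23, 30, 33, 28, 38, 27, 22, 24, 22, 19]
182 [209, 202, 91, 24, 19, 22, 25, 29, 29, 28, 18, 22, 28, 36, 38, 51, 42, 29, 32, 36, 36, 33, 36, 28, 30, 24, 21, 26, 23, 16]
186 [50, 48, 31, 16, 24, 23, 21, 21, 22, 21, 21, 25, 28, 50, 55, 59, 60, 56,
[... 1635 characters left out ...]
35, 33, 31, 28, 27, 26, 32, 32, 28, 34, 29, 26, 19, 18, 22, 24, 22, 21, 23]
242 [37, 36, 25, 25, 35, 29, 26, 27, 29, 33, 28, 32, 25, 23, 31, 28, 26, 20, 27, 21, 27, 24, 27, 24, 23, 17, 25, 27, 23, 20]
246 [31, 33, 26, 26, 27, 29, 30, 20, 23, 25, 28, 33, 22, 25, 24, 32, 32, 27, 21, 23, 31, 27, 30, 25, 25, 24, 23, 24, 28, 25]
250 [29, 28, 25, 29, 18, 26, 20, 21, 28, 29, 22, 23, 23, 17, 23, 26, 22, 27, 22, 24, 21, 24, 25, 24, 24, 28, 29, 22, 25, 22]
254 [35, 26, 24, 24, 23, 21, 24, 33, 26, 27, 23, 23, 22, 25, 24, 23, 22, 26, 21, 27, 19, 24, 28, 27, 28, 17, 20, 30, 58, 39]
258 [34, 28, 27, 29, 26, 19, 20, 24, 26, 24, 26, 25, 21, 22, 24, 25, 23, 22, 22, 26, 27, 31, 31, 19, 21, 24, 37, 57, 52, 35]
```

The cube lies square under the tool (flange at image row 238, tool -x side) and is centred to 1 mm. Now I'll descend and grip gently.

move_arm:
  series:
    - [0,0.04,0.8,0,0,0,0.3]
    - [0,0,0.8,0,0,0,0.3]
    - [0,0,0.8,0,0,0,0.3]
    - [0,0,0.6,0,0,0,0.3]
    - [0,0,0.4,0,0,0,0.3]
    - [0,0,0.35,0,0,0,0.3]
    - [0,0,0.15,0,0,0,0.3]
    - [0,0,0,0,0,0,0.3]

```text
clock: 24.68
eef_pos: [0.4535, -0.2734, 0.0021]
ee_rot: [-0.0, 0.234, 0.972, -0.0]
contact_force: [-0.5, 0.0, 0.9]
grip_width: 0.646
gripper_force: 0.0
```

move_arm:
  series:
    - [0,0,0.1,0,0,0,0.3]
    - [0,0,0,0,0,0,-0.6]
    - [0,0,0,0,0,0,-0.6]
    - [0,0,0,0,0,0,-0.6]
    - [0,0,0,0,0,0,-0.6]
  squeeze: 20

```text
clock: 25.3
eef_pos: [0.4537, -0.2734, -0.0001]
ee_rot: [0.0, 0.234, 0.972, -0.0]
contact_force: [0.9, -0.1, 0.9]
grip_width: 0.389
gripper_force: 20.4
```

Gripped at 33 mm with 20 N. Now I'll lift, turn back and carry.

move_arm:
  series:
    - [0,0,-0.3,0,0,0,-0.6]
    - [0,0,-0.8,0,0,0,-0.6]
    - [0,0,-0.9,0,0,-0.77,-0.6]
    - [0,0,-0.9,0,0,-0.77,-0.6]
    - [0,0,-0.9,0,0,-0.77,-0.6]
    - [0,0,-0.9,0,0,-0.77,-0.6]
    - [0,0,-0.9,0,0,0,-0.6]
    - [0,0,-0.4,0,0,0,-0.6]
    - [0,0.5,0,0,0,0,-0.6]
    - [0,1,0,0,0,0,-0.6]
    - [0,1,0,0,0,0,-0.6]
    - [0,1,0,0,0,0,-0.6]

```text
clock: 26.8
eef_pos: [0.4464, -0.1838, 0.1484]
ee_rot: [-0.001, -0.033, 0.999, 0.001]
contact_force: [0.2, -0.9, -0.2]
grip_width: 0.393
gripper_force: 20.2
```

move_arm:
  series:
    - [0,1,0,0,0,0,-0.6]
    - [0,1,0,0,0,0,-0.6]
    - [0,1,0,0,0,0,-0.6]
    - [0,1,0,0,0,0,-0.6]
    - [-0.2,1,0,0,0,0,-0.6]
    - [-0.2,1,0,0,0,0,-0.6]
    - [-0.2,1,0,0,0,0,-0.6]
    - [-0.2,1,0,0,0,0,-0.6]
    - [-0.2,1,0,0,0,0,-0.6]
    - [-0.2,1,0,0,0,0,-0.6]
    - [-0.2,1,0,0,0,0,-0.6]
    - [-0.2,1,0,0,0,0,-0.6]

```text
clock: 28.3
eef_pos: [0.4662, 0.1172, 0.1483]
ee_rot: [-0.001, -0.033, 0.999, -0.0]
contact_force: [0.1, -0.8, -0.3]
grip_width: 0.392
gripper_force: 20.2
```

```bash
python3 - <<'E'
from h import *
go([.5275,.2091,.15],3.8)
E
```

```text
at [0.4662 0.1172 0.1483] shift [-2.69  3.51 -0.08] turn [-0.   -0.02  0.  ]
```

move_arm:
  series:
    - [-0.67,0.88,0,0,0,0,-0.6]
    - [-0.67,0.88,0,0,0,0,-0.6]
    - [-0.67,0.88,0,0,0,0,-0.6]
    - [-0.67,0.87,0,0,0,0,-0.6]
    - [0,0,0,0,0,0,-0.6]
    - [0,0,0,0,0,0,-0.6]
    - [0,0,0,0,0,0,-0.6]

```text
clock: 29.18
eef_pos: [0.5282, 0.2065, 0.1491]
ee_rot: [-0.001, -0.032, 0.999, -0.001]
contact_force: [-0.5, -0.3, -0.1]
grip_width: 0.39
gripper_force: 20.2
```

```bash
python3 - <<'E'
from h import *
c,m=pink("w8",.051);go([.5275,.2091,.15],3.8)
Rz=R.from_euler("z",3.8,degrees=True);f=lambda P:w2p(c,Rz.apply(np.array(P)/1e3)+[.532,.178,.005]).round(1).tolist()
print("other centre",f([[-2.5,-31,46]]),"deck corners",f([[-32,59,30],[-32,-59,30],[32,-59,30]]),"nest mouth",f([[-21.5,49.5,30],[-21.5,12.5,30],[14.5,49.5,30],[14.5,12.5,30]]),"tcp",w2p(c,tool()[0]).round(1))
h=cv2.cvtColor(m,cv2.COLOR_BGR2HSV);g=h[...,2]
for y in range(140,232,4): print(y,"".join("%4d"%v for v in g[y,196:344:4]))
for y in (180,185,190,195,200): print(y,[h[y,x].tolist() for x in (210,215,220)])
E
```

```text
[273.2 236.2] [252, 228, 44, 18, 633] world [0.5604 0.2076 0.051 ] in tool [-0.0314 -0.0017  0.0987]
[273.1 281.6] [250, 261, 48, 42, 1585] world [0.6087 0.2106 0.051 ] in tool [-0.0798 -0.0018  0.0987]
at [0.5289 0.2073 0.1497] shift [ 0.05  0.08 -0.01] turn [-0.   -0.   -0.01]
other centre [[208.5, 202.8]] deck corners [[306.9, 167.2], [179.8, 167.5], [185.9, 231.6]] nest mouth [[296.4, 178.4], [257.0, 178.5], [295.6, 214.7], [257.7, 214.8]] tcp [[275.8 251.6]]
140   32  35  36  37  40  34  35 255 255 255 255 255 255 255 255 255 255  51  58  57  53  42  47  42  41  39  50  54  53  50  48  53  51  47  54  50  44
144   31  35  32  37  35  38  47 251 255 255 255 255 255 255 255 255 255  44  50  63  60  54  54  48  46  52  55  53  47  54  47  46  46  46  48  41  43
148   28  34  35  36  33  38  43 247 255 255 255 255 255 255 255 255 255  43  47  55  54  45  53  47  47  52  50  46  43  50  46  46  38  47  47  47  48
152   27  33  34  37  34  38 133 247 247 255 255 255 255 255 255 255 255 117  80  49  51  39  46  54  51  46  49  42  38  41  42  48  41  39  46  62  57
156   29  26  36  37
[... 2450 characters left out ...]
70  70  73  74  88  91  91  91  92  92  91  93  90  89  89  85  88  87  90  91  95  90  92 204  44  41  37  39  40  41  39  39  40
224   90  95  92  94  90  92  93  92  93  92  90  91  90  90  95  94  91  96  91  90  89  92  95  96  96  90  94 179  45  41  38  40  50  45  40  41  47
228  234 234 235 235 236 238 237 239 238 249 248 249  98  44  47  43  65 139 147 149 150 139 108  44  44  45  45 163  43  38  41  46  41  40  46  50  54
180 [[104, 173, 174], [104, 174, 179], [104, 158, 140]]
185 [[120, 10, 51], [120, 14, 53], [105, 10, 51]]
190 [[104, 172, 184], [90, 5, 48], [100, 15, 52]]
195 [[104, 178, 203], [104, 176, 203], [60, 5, 49]]
200 [[104, 175, 201], [104, 178, 200], [104, 149, 145]]
```

```bash
python3 - <<'E'
from h import *
c=json.load(open("w8.json"));m=cv2.imread("pics/w8.png");p,r=tool()
h=cv2.cvtColor(m,cv2.COLOR_BGR2HSV);k=((abs(h[...,0].astype(int)-104)<14)&(h[...,1]>60)&(h[...,2]>90)).astype(np.uint8)
k[:, :170]=0;k[:,235:]=0;k[:186]=0;k[222:]=0
n,l,st,ce=cv2.connectedComponentsWithStats(k);i=1+np.argmax(st[1:,4]);cn=max(cv2.findContours((l==i).astype(np.uint8),0,1)[0],key=len)
e=cv2.fitEllipse(cn);print("blue",ce[i],st[i].tolist(),e)
W=p2w(c,e[0],.051);print("other world",W.round(4))
Rz=R.from_euler("z",3.8,degrees=True)
print("expected other",(Rz.apply([-.0025,-.031,.046])+[.532,.178,.005]).round(4))
t=W+Rz.apply([0,.062,0]);print("circle target from other",t.round(4))
H=p2w(c,(273.1,281.6),p[2]+.034);print("held circle",H.round(4),"in tool",r.inv().apply(H-p).round(4),"held with z+-2mm",p2w(c,(273.1,281.6),p[2]+.036).round(4))
print("TCP now",p.round(4));go(np.r_[p[:2]+(t-H)[:2],.15],3.8)
E
```

```text
blue [207.64116576 202.30418944] [195, 190, 27, 26, 549] ((207.63616943359375, 202.30899047851562), (24.5784854888916, 26.560739517211914), 123.1833724975586)
other world [0.5312 0.1461 0.051 ]
expected other [0.5316 0.1469 0.051 ]
circle target from other [0.5271 0.208  0.051 ]
held circle [0.5287 0.2057 0.1837] in tool [ 0.0004 -0.0015 -0.034 ] held with z+-2mm [0.5274 0.2057 0.1857]
TCP now [0.5289 0.2073 0.1497]
at [0.5289 0.2073 0.1497] shift [ 0.06  0.09 -0.01] turn [-0.   -0.   -0.01]
```

Measured against the neighbouring cube, the held cube needs (+0.06, +0.09) units. I'll correct this and descend, feeling near the mouth.

move_arm:
  series:
    - [0.06,0.09,0,0,0,0,-0.6]
    - [0,0,0.8,0,0,0,-0.6]
    - [0,0,0.8,0,0,0,-0.6]
    - [0,0,0.8,0,0,0,-0.6]
    - [0,0,0.8,0,0,0,-0.6]
    - [0,0,0.6,0,0,0,-0.6]
    - [0,0,0.3,0,0,0,-0.6]
    - [0,0,0,0,0,0,-0.6]
    - [0,0,0,0,0,0,-0.6]

```text
clock: 30.5
eef_pos: [0.5282, 0.2104, 0.0479]
ee_rot: [0.001, -0.033, 0.999, 0.0]
contact_force: [-0.4, 0.1, -0.7]
grip_width: 0.394
gripper_force: 20.2
```

```bash
python3 - <<'E'
from h import *
go([.5273,.2096,.036],3.8);print(np.round(env.get_state()["contact_force"],2))
E
```

```text
at [0.5282 0.2104 0.0479] shift [ 0.04 -0.03  0.48] turn [ 0.    0.01 -0.  ]
[-0.37  0.09 -0.67]
```

move_arm:
  series:
    - [0.03,-0.02,0.2,0,0,0,-0.6]
    - [0,0,0.16,0,0,0,-0.6]
    - [0,0,0,0,0,0,-0.6]

```text
clock: 30.88
eef_pos: [0.5263, 0.2094, 0.0377]
ee_rot: [-0.0, -0.033, 0.999, -0.0]
contact_force: [0.5, -0.2, -0.5]
grip_width: 0.397
gripper_force: 20.2
```

move_arm:
  series:
    - [0,0,0.06,0,0,0,-0.6]
    - [0,0,0,0,0,0,-0.6]

```text
clock: 31.12
eef_pos: [0.5267, 0.2095, 0.0365]
ee_rot: [-0.0, -0.033, 0.999, -0.0]
contact_force: [-0.7, 0.6, -0.3]
grip_width: 0.39
gripper_force: 20.2
```

move_arm:
  series:
    - [0,0,0.06,0,0,0,-0.6]
    - [0,0,0,0,0,0,-0.6]

```text
clock: 31.38
eef_pos: [0.5267, 0.2095, 0.035]
ee_rot: [-0.0, -0.033, 0.999, -0.0]
contact_force: [0.5, -0.4, 0.1]
grip_width: 0.388
gripper_force: 20.2
```

move_arm:
  series:
    - [0,0,0.06,0,0,0,-0.6]
    - [0,0,0,0,0,0,-0.6]

```text
clock: 31.62
eef_pos: [0.5266, 0.2095, 0.0335]
ee_rot: [-0.0, -0.033, 0.999, -0.0]
contact_force: [-0.2, -0.8, -1.7]
grip_width: 0.393
gripper_force: 20.2
```

move_arm:
  series:
    - [0,0,0.06,0,0,0,-0.6]
    - [0,0,0,0,0,0,-0.6]

```text
clock: 31.88
eef_pos: [0.5266, 0.2095, 0.032]
ee_rot: [-0.0, -0.033, 0.999, -0.0]
contact_force: [-1.3, 0.6, 0.2]
grip_width: 0.395
gripper_force: 20.2
```

move_arm:
  series:
    - [0,0,0.08,0,0,0,-0.6]
    - [0,0,0,0,0,0,-0.6]

```text
clock: 32.12
eef_pos: [0.5266, 0.2095, 0.0299]
ee_rot: [-0.0, -0.033, 0.999, -0.0]
contact_force: [-0.0, -0.4, -0.5]
grip_width: 0.395
gripper_force: 20.2
```

move_arm:
  series:
    - [0,0,0.08,0,0,0,-0.6]
    - [0,0,0,0,0,0,-0.6]

```text
clock: 32.38
eef_pos: [0.5265, 0.2095, 0.0279]
ee_rot: [-0.0, -0.033, 0.999, -0.0]
contact_force: [-0.9, 0.2, -0.3]
grip_width: 0.393
gripper_force: 20.2
```

move_arm:
  series:
    - [0,0,0.08,0,0,0,-0.6]
    - [0,0,0,0,0,0,-0.6]

```text
clock: 32.62
eef_pos: [0.5266, 0.2095, 0.0259]
ee_rot: [-0.0, -0.033, 0.999, -0.0]
contact_force: [-1.0, -1.4, -1.4]
grip_width: 0.387
gripper_force: 20.2
```

move_arm:
  series:
    - [0,0,0.08,0,0,0,-0.6]
    - [0,0,0,0,0,0,-0.6]

```text
clock: 32.88
eef_pos: [0.5266, 0.2095, 0.0239]
ee_rot: [-0.0, -0.033, 0.999, -0.0]
contact_force: [0.0, -0.1, -1.1]
grip_width: 0.388
gripper_force: 20.2
```

move_arm:
  series:
    - [0,0,0.08,0,0,0,-0.6]
    - [0,0,0,0,0,0,-0.6]

```text
clock: 33.12
eef_pos: [0.5267, 0.2095, 0.0219]
ee_rot: [-0.0, -0.033, 0.999, -0.0]
contact_force: [0.5, -0.3, -0.0]
grip_width: 0.389
gripper_force: 20.2
```

Going in freely. Feeling for the floor now.

move_arm:
  series:
    - [0,0,0.04,0,0,0,-0.6]
    - [0,0,0,0,0,0,-0.6]

```text
clock: 33.38
eef_pos: [0.5268, 0.2095, 0.021]
ee_rot: [0.0, -0.033, 0.999, -0.0]
contact_force: [0.0, 0.8, -0.4]
grip_width: 0.392
gripper_force: 20.2
```

move_arm:
  series:
    - [0,0,0.04,0,0,0,-0.6]
    - [0,0,0,0,0,0,-0.6]

```text
clock: 33.62
eef_pos: [0.5268, 0.2095, 0.0201]
ee_rot: [0.0, -0.033, 0.999, -0.0]
contact_force: [0.6, -0.2, -0.4]
grip_width: 0.391
gripper_force: 20.2
```

move_arm:
  series:
    - [0,0,0.04,0,0,0,-0.6]
    - [0,0,0,0,0,0,-0.6]

```text
clock: 33.88
eef_pos: [0.5267, 0.2095, 0.019]
ee_rot: [-0.0, -0.033, 0.999, -0.0]
contact_force: [-0.4, -0.0, -0.4]
grip_width: 0.395
gripper_force: 20.2
```

move_arm:
  series:
    - [0,0,0.03,0,0,0,-0.6]
    - [0,0,0,0,0,0,-0.6]

```text
clock: 34.12
eef_pos: [0.5268, 0.2095, 0.0183]
ee_rot: [0.0, -0.033, 0.999, -0.0]
contact_force: [-0.1, -0.3, -0.0]
grip_width: 0.391
gripper_force: 20.2
```

move_arm:
  series:
    - [0,0,0.03,0,0,0,-0.6]
    - [0,0,0,0,0,0,-0.6]

```text
clock: 34.38
eef_pos: [0.5268, 0.2096, 0.0176]
ee_rot: [0.0, -0.033, 0.999, 0.0]
contact_force: [0.1, 0.2, 0.3]
grip_width: 0.395
gripper_force: 20.2
```

move_arm:
  series:
    - [0,0,0.03,0,0,0,-0.6]
    - [0,0,0,0,0,0,-0.6]

```text
clock: 34.62
eef_pos: [0.5268, 0.2096, 0.0169]
ee_rot: [0.0, -0.033, 0.999, 0.0]
contact_force: [0.5, -0.9, -0.2]
grip_width: 0.392
gripper_force: 20.2
```

move_arm:
  series:
    - [0,0,0.03,0,0,0,-0.6]
    - [0,0,0,0,0,0,-0.6]

```text
clock: 34.88
eef_pos: [0.5268, 0.2096, 0.0168]
ee_rot: [-0.0, -0.033, 0.999, 0.0]
contact_force: [-2.1, -1.0, 5.4]
grip_width: 0.387
gripper_force: 20.8
```

The floor is felt at 0.0168 with 5 N, so the base is about 5 mm. I'll let go and rise.

move_arm:
  series:
    - [0,0,-0.02,0,0,0,-0.1]
    - [0,0,0,0,0,0,0.05]
    - [0,0,0,0,0,0,0.05]
    - [0,0,0,0,0,0,0.05]

```text
clock: 35.38
eef_pos: [0.5267, 0.2095, 0.0164]
ee_rot: [-0.0, -0.033, 0.999, -0.0]
contact_force: [-0.1, 0.3, 0.4]
grip_width: 0.52
gripper_force: 0.0
```

move_arm:
  series:
    - [0,0,-0.2,0,0,0,0.05]
    - [0,0,-0.6,0,0,0,0.05]
    - [0,0,-0.9,0,0,0,0.05]
    - [0,0,-0.9,0,0,0,0.05]
    - [0,0,-0.9,0,0,0,0.05]
    - [0,0,-0.9,0,0,0,0.05]
    - [0,0,-0.9,0,0,0,0.05]
    - [0,0,0,0,0,0,-1]
    - [0,0,0,0,0,0,-1]

```text
clock: 36.5
eef_pos: [0.5264, 0.2093, 0.1489]
ee_rot: [-0.0, -0.033, 0.999, -0.0]
contact_force: [-0.4, 0.4, -0.3]
grip_width: 0.107
gripper_force: 0.0
```

```bash
python3 - <<'E'
from h import *
c,m=pink("w9",.051)
h=cv2.cvtColor(m,cv2.COLOR_BGR2HSV);k=((abs(h[...,0].astype(int)-104)<14)&(h[...,1]>60)&(h[...,2]>90)).astype(np.uint8)
n,l,st,ce=cv2.connectedComponentsWithStats(k);Rz=R.from_euler("z",3.8,degrees=True)
for i in range(1,n):
    if 250<st[i,4]<1200: W=p2w(c,ce[i],.051);print("blue",ce[i].round(1),st[i].tolist(),W.round(4),"target",(W+Rz.apply([0,.062,0])).round(4))
lidrows()
E
```

```text
[273.7 182.9] [262, 180, 24, 6, 111] world [0.5077 0.2078 0.051 ] in tool [ 0.0181 -0.0001  0.0969]
[273.6 205.5] [261, 193, 26, 26, 530] world [0.5286 0.209  0.051 ] in tool [-0.0029 -0.0002  0.0969]
blue [396.5  82.8] [375, 63, 47, 38, 644] [0.419 0.301 0.051] target [0.4149 0.3629 0.051 ]
blue [204.3 204.6] [191, 192, 27, 26, 558] [0.5319 0.1462 0.051 ] target [0.5278 0.208  0.051 ]
top [[20, 14, 22, 31, 26, 19, 17], [142, 153, 152, 156, 155, 159, 21], [155, 184, 172, 124, 119, 109, 31], [96, 96, 103, 116, 121, 138, 47], [43, 46, 43, 46, 38, 41, 103], [43, 56, 48, 40, 110, 57, 112], [83, 37, 46, 45, 86, 66, 74]]
scene [[39, 39, 50, 137, 110, 38, 46, 121], [35, 40, 99, 118, 140, 147, 65, 135], [38, 33, 97, 131, 135, 135, 134, 117], [36, 89, 70, 125, 143, 97, 105, 106]]
```

The seated cube's window is within about 1.5 mm of its target and the same size in the image as the neighbour's, so it's home. The lid is still open. Now I'll go behind it with shut fingers.

move_arm:
  series:
    - [-0.87,-0.31,0,0,0,0,-1]
    - [-0.87,-0.31,0,0,0,0,-1]
    - [-0.87,-0.31,0,0,0,0,-1]
    - [-0.85,-0.33,0,0,0,0,-1]
    - [0,0,0,0,0,0,-1]
    - [0,0,0,0,0,0,-1]

```text
clock: 37.55
eef_pos: [0.614, 0.1842, 0.1485]
ee_rot: [-0.001, -0.033, 0.999, 0.0]
contact_force: [0.5, 0.5, 0.5]
grip_width: 0.001
gripper_force: 0.0
```

```bash
cat >> h.py <<'E'
def tc():
    p,r=tool();q=R.from_euler("z",-3.8,degrees=True).apply(p-[.532,.178,.005])*1e3;s=env.get_state()
    print("case xyz mm",q.round(1),"corner rel hinge X,Z",(q[[0,2]]+[-33-11,20.7-31]).round(1),"F",np.round(s["contact_force"],1),"w",round(float(s["grip_width"]),3))
E
python3 -c "
from h import *
tc();go([.6,.18,.064],3.8)"
```

```text
case xyz mm [ 82.3   0.7 143.5] corner rel hinge X,Z [ 38.3 133.2] F [0.5 0.5 0.5] w 0.001
at [0.614  0.1842 0.1485] shift [ 0.56 -0.13  3.38] turn [ 0.   -0.01 -0.  ]
```

move_arm:
  series:
    - [-0.06,0,0.7,0,0,0,-1]
    - [0,0,0.7,0,0,0,-1]
    - [0,0,0.7,0,0,0,-1]
    - [0,0,0.7,0,0,0,-1]
    - [0,0,0.55,0,0,0,-1]
    - [0,0,0,0,0,0,-1]
    - [0,0,0,0,0,0,-1]

```text
clock: 38.42
eef_pos: [0.6172, 0.1839, 0.0658]
ee_rot: [0.0, -0.033, 0.999, 0.0]
contact_force: [-0.1, 0.5, 0.7]
grip_width: -0.001
gripper_force: 0.0
```

move_arm:
  series:
    - [0.15,0,0,0,0,0,-1]
    - [0.15,0,0,0,0,0,-1]
    - [0.15,0,0,0,0,0,-1]
    - [0.15,0,0,0,0,0,-1]
    - [0,0,0,0,0,0,-1]

```text
clock: 39.05
eef_pos: [0.6016, 0.183, 0.0656]
ee_rot: [0.0, -0.033, 0.999, 0.0]
contact_force: [1.6, 0.5, 1.1]
grip_width: -0.004
gripper_force: 0.6
```

```bash
python3 -c "
from h import *
tc();lidrows()"
```

```text
case xyz mm [69.7  0.4 60.6] corner rel hinge X,Z [25.7 50.3] F [1.6 0.5 1.1] w -0.004
top [[83, 72, 41, 34, 50, 27, 20], [86, 74, 39, 51, 60, 78, 21], [90, 77, 109, 100, 102, 101, 28], [94, 75, 103, 101, 111, 101, 41], [95, 77, 47, 47, 39, 40, 84], [99, 79, 51, 40, 110, 57, 113], [103, 84, 60, 44, 86, 66, 74]]
scene [[43, 42, 52, 137, 110, 60, 53, 122], [40, 41, 97, 135, 157, 111, 48, 133], [40, 36, 98, 131, 132, 132, 132, 101], [38, 89, 68, 103, 110, 98, 102, 99]]
```

Light contact. Now I'll sweep the lid forward.

move_arm:
  series:
    - [0.2,0,0,0,0,0,-1]
    - [0.2,0,0,0,0,0,-1]
    - [0.2,0,0,0,0,0,-1]
    - [0.2,0,0,0,0,0,-1]
    - [0.2,0,0,0,0,0,-1]
    - [0,0,0,0,0,0,-1]

```text
clock: 39.9
eef_pos: [0.5758, 0.1813, 0.0652]
ee_rot: [-0.001, -0.033, 0.999, -0.0]
contact_force: [-0.1, -0.3, 1.0]
grip_width: 0.003
gripper_force: 0.9
```

move_arm:
  series:
    - [0.2,0,0,0,0,0,-1]
    - [0.2,0,0,0,0,0,-1]
    - [0.2,0,0,0,0,0,-1]
    - [0.2,0,0,0,0,0,-1]
    - [0.2,0,0,0,0,0,-1]
    - [0,0,0,0,0,0,-1]

```text
clock: 40.65
eef_pos: [0.551, 0.1795, 0.0654]
ee_rot: [-0.001, -0.033, 0.999, -0.0]
contact_force: [0.1, 0.1, 1.8]
grip_width: 0.001
gripper_force: 0.9
```

```bash
python3 -c "
from h import *
tc()"
```

```text
case xyz mm [19.   0.3 60.4] corner rel hinge X,Z [-25.   50.1] F [0.1 0.1 1.8] w 0.001
```

move_arm:
  series:
    - [0.22,0,0.065,0,0,0,-1]
    - [0.22,0,0.065,0,0,0,-1]
    - [0.22,0,0.065,0,0,0,-1]
    - [0.22,0,0.065,0,0,0,-1]
    - [0,0,0,0,0,0,-1]

```text
clock: 41.28
eef_pos: [0.5284, 0.1781, 0.0585]
ee_rot: [-0.001, -0.033, 0.999, -0.0]
contact_force: [-0.6, 0.6, 2.4]
grip_width: -0.001
gripper_force: 0.9
```

move_arm:
  series:
    - [0.1,0,0.13,0,0,0,-1]
    - [0.1,0,0.13,0,0,0,-1]
    - [0.1,0,0.13,0,0,0,-1]
    - [0,0,0,0,0,0,-1]

```text
clock: 41.78
eef_pos: [0.5216, 0.1777, 0.0486]
ee_rot: [-0.001, -0.033, 0.999, -0.0]
contact_force: [-0.1, -0.7, 2.1]
grip_width: 0.001
gripper_force: 0.9
```

```bash
python3 -c "
from h import *
tc()"
```

```text
case xyz mm [-10.4   0.4  43.6] corner rel hinge X,Z [-54.4  33.3] F [-0.1 -0.7  2.1] w 0.001
```

move_arm:
  series:
    - [0.12,0,0.08,0,0,0,-1]
    - [0.12,0,0.08,0,0,0,-1]
    - [0,0,0,0,0,0,-1]

```text
clock: 42.15
eef_pos: [0.5161, 0.1772, 0.0449]
ee_rot: [-0.0, -0.033, 0.999, -0.0]
contact_force: [0.5, -0.4, 1.0]
grip_width: 0.001
gripper_force: 0.7
```

move_arm:
  series:
    - [0,0,0.04,0,0,0,-1]
    - [0,0,0.04,0,0,0,-1]
    - [0,0,0,0,0,0,-1]

```text
clock: 42.52
eef_pos: [0.5155, 0.1772, 0.0435]
ee_rot: [-0.001, -0.033, 0.999, -0.0]
contact_force: [-2.1, 0.1, 6.8]
grip_width: 0.004
gripper_force: 2.9
```

move_arm:
  series:
    - [0,0,0.04,0,0,0,-1]
    - [0,0,0,0,0,0,-1]

```text
clock: 42.78
eef_pos: [0.5151, 0.1771, 0.0427]
ee_rot: [-0.001, -0.033, 0.999, -0.0]
contact_force: [-3.1, -1.2, 9.1]
grip_width: 0.001
gripper_force: 3.7
```

move_arm:
  series:
    - [0,0,0.04,0,0,0,-1]
    - [0,0,0,0,0,0,-1]

```text
clock: 43.02
eef_pos: [0.5148, 0.1771, 0.0418]
ee_rot: [-0.002, -0.033, 0.999, -0.0]
contact_force: [-3.5, -1.9, 10.7]
grip_width: -0.002
gripper_force: 4.6
```

```bash
python3 -c "
from h import *
tc()"
```

```text
case xyz mm [-17.2   0.2  36.8] corner rel hinge X,Z [-61.2  26.5] F [-3.5 -1.9 10.7] w -0.002
```

The hook is engaged at 10.7 N. I'll continue in small steps.

move_arm:
  series:
    - [0,0,0.03,0,0,0,-1]
    - [0,0,0,0,0,0,-1]

```text
clock: 43.28
eef_pos: [0.5145, 0.1771, 0.0413]
ee_rot: [-0.002, -0.033, 0.999, -0.0]
contact_force: [-5.8, -1.3, 10.9]
grip_width: -0.001
gripper_force: 5.5
```

move_arm:
  series:
    - [0,0,0.03,0,0,0,-1]
    - [0,0,0,0,0,0,-1]

```text
clock: 43.52
eef_pos: [0.5143, 0.1771, 0.0407]
ee_rot: [-0.003, -0.033, 0.999, -0.0]
contact_force: [-4.9, -1.9, 12.9]
grip_width: 0.003
gripper_force: 6.1
```

move_arm:
  series:
    - [0,0,0.03,0,0,0,-1]
    - [0,0,0,0,0,0,-1]

```text
clock: 43.78
eef_pos: [0.5155, 0.1772, 0.0388]
ee_rot: [-0.001, -0.033, 0.999, -0.0]
contact_force: [0.8, -0.4, -0.9]
grip_width: -0.001
gripper_force: 0.0
```

move_arm:
  series:
    - [0,0,0.03,0,0,0,-1]
    - [0,0,0,0,0,0,-1]

```text
clock: 44.02
eef_pos: [0.5162, 0.1772, 0.0378]
ee_rot: [-0.0, -0.033, 0.999, -0.0]
contact_force: [-0.0, 0.3, 0.4]
grip_width: -0.002
gripper_force: 0.1
```

move_arm:
  series:
    - [0,0,0.03,0,0,0,-1]
    - [0,0,0,0,0,0,-1]

```text
clock: 44.28
eef_pos: [0.5161, 0.1772, 0.0373]
ee_rot: [-0.0, -0.033, 0.999, -0.0]
contact_force: [-2.1, -0.5, 3.1]
grip_width: 0.001
gripper_force: 1.1
```

```bash
python3 -c "
from h import *
tc();lidrows()"
```

```text
case xyz mm [-15.9   0.3  32.3] corner rel hinge X,Z [-59.9  22. ] F [-2.1 -0.5  3.1] w 0.001
top [[21, 12, 20, 28, 23, 18, 19], [57, 30, 26, 26, 29, 18, 23], [77, 50, 28, 33, 28, 24, 20], [114, 58, 183, 168, 187, 162, 47], [139, 62, 52, 201, 209, 180, 85], [151, 66, 57, 47, 196, 85, 89], [144, 94, 55, 37, 67, 74, 85]]
scene [[59, 55, 54, 52, 52, 41, 47, 121], [53, 53, 51, 50, 84, 59, 49, 135], [41, 57, 51, 51, 45, 33, 34, 33], [155, 188, 124, 141, 200, 156, 91, 40]]
```

Snapped: the force fell to zero, then a firm stop at exactly the shut height. I'll lift off and check that it stays shut.

move_arm:
  series:
    - [0,0,0.02,0,0,0,-1]
    - [0,0,0,0,0,0,-1]
    - [0,0,-0.1,0,0,0,-1]
    - [0,0,-0.3,0,0,0,-1]
    - [0,0,-0.8,0,0,0,-1]
    - [0.5,0,-0.9,0,0,0,-1]
    - [0.8,0,-0.9,0,0,0,-1]
    - [0.8,0,-0.9,0,0,0,-1]
    - [0.8,-0.5,-0.9,0,0,0,-1]
    - [0,-1,0,0,0,0,-1]
    - [0,-1,0,0,0,0,-1]
    - [0,0,0,0,0,0,-1]

```text
clock: 45.88
eef_pos: [0.4484, 0.1081, 0.1572]
ee_rot: [0.0, -0.031, 1.0, -0.0]
contact_force: [-0.2, -0.1, -0.8]
grip_width: -0.0
gripper_force: 0.0
```

```bash
python3 - <<'E'
from h import *
T0=cv2.cvtColor(cv2.imread('pics/top0.png'),6).astype(int);s0=cv2.cvtColor(cv2.imread('pics/scene0.png'),6).astype(int)
lidrows();print('start',[T0[y,200:240:6].tolist() for y in (178,184,190,196,202,208,214)],[s0[y,225:270:6].tolist() for y in(170,180,190,200)])
s=cv2.cvtColor(env.get_image("scene"),6).astype(int);print("pad/lid scene diff",[(s[y,224:268:4]-s0[y,224:268:4]).tolist() for y in (196,200,204,208,212,216,220)])
print(env.get_state()["clock"],env.get_state()["contact_force"])
E
```

```text
top [[21, 20, 19, 30, 24, 18, 19], [20, 28, 28, 27, 30, 18, 22], [18, 24, 25, 32, 30, 25, 21], [108, 48, 193, 169, 185, 163, 45], [171, 186, 181, 208, 210, 181, 84], [226, 219, 221, 220, 228, 184, 93], [227, 219, 221, 220, 225, 190, 104]]
scene [[42, 53, 52, 52, 108, 41, 47, 121], [38, 97, 82, 38, 36, 36, 47, 135], [38, 72, 83, 32, 37, 34, 35, 36], [152, 187, 193, 201, 200, 157, 85, 43]]
start [[18, 17, 22, 30, 25, 16, 17], [17, 30, 28, 28, 30, 18, 21], [15, 22, 26, 32, 28, 25, 17], [110, 49, 194, 169, 185, 160, 44], [172, 186, 181, 207, 210, 181, 85], [235, 236, 220, 220, 228, 184, 92], [236, 236, 220, 220, 225, 198, 105]] [[46, 47, 56, 141, 113, 43, 50, 125], [39, 43, 43, 40, 40, 38, 53, 138], [42, 77, 89, 36, 40, 37, 38, 39], [159, 187, 195, 206, 204, 160, 83, 43]]
pad/lid scene diff [[-3, -4, -7, -8, -4, -5, -4, -3, -1, -2, -2], [-9, -7, 1, 0, -8, -4, -5, -4, -3, -1, 0], [-4, -2, -2, -3, -5, -3, -5, -3, -4, -3, -1], [-2, -2, -4, -3, -4, -3, -5, -4, -3, -4, -3], [-4, -4, -4, -2, -2, -3, -2, 6, -3, -2, -2], [-3, -4, -5, -5, -3, -4, -2, -3, -3, -4, -3], [-2, -2, -2, -3, -2, -3, -3, -3, -4, -4, -2]]
46.025 [-0.02182383  1.15073417 -0.431004  ]
```

The lid and latch look the same as at the start (shut), and the cube now shows in the left window. Handing in.

```bash
python3 -c "
from bench import env
print(env.hand_in())"
```

```text
the job is handed in; nothing more can be done
None
```

The filter cube is in its nest with the flange towards the hinge and the lid is latched shut; I handed the job in at about 46 s, and the hand-in returned no verdict.

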